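Shim the portion scale level

TASK

The portion scale leans because the thread of its front left foot is stripped and the foot slides up into the housing. Pick up the wooden wedge shim, put its thin end under that foot from the front and push it in gently, just until the bubble of the round level sits inside the black ring and the scale stands firm on all four feet; do not force it beyond that, then let go and leave the shim there. Do not touch the scale with the hand, do not shove it from its place, and leave the other things where they are.

Things in the scene. Friction and masses are not known exactly. Their poses are not given: they have to be found in the camera images.
- scale: white portion scale, 230 (x) x 210 (y) x 59 mm high, 3.9 to 4.8 kg, console along its front, steel pan behind. Origin: middle of its footprint, level with the good feet's undersides; x to its rear, y to its left. Housing underside 18 mm up. Domed feet (26 mm across, 20 mm underside radius) at x = +-92, y = +-82 mm. It stands by friction only and must stay within 10 mm of its start
- foot_tip (a point): lowest point of the loose front left foot; the corner leans on a rubber stop beside it (x -98, y 40 mm). Lifted by the shim, the foot slides freely and jams at 5.5 to 9.5 mm of shim (cannot be seen). Then 6 to 13 N of push lifts the corner; once all four feet stand the push rises 2 N a mm and eases on release: up by 3/4 is firm. Over 25 N between shim and foot strains it
- rear_foot: the rear right foot (domed, 26 mm), at the scale's x = 92, y = -82 mm; this entry's origin and axes are the scale's own. It hangs in the air while the scale leans; when the low corner has been raised level it comes down on the worktop, and it must carry more than 1 N at the end, so that the scale does not rock
- shim: beech wedge shim, 120 mm long (x), 36 mm wide (y); 1.5 mm thick at the thin end (+x), 19.5 mm at the thick end (-x), slope 0.15, flat underside, smooth top. Origin at the middle of its underside; x points to the thin end, z up. It lies flat on the worktop; grasp it across its 36 mm width near the thick end; the thick end's upright face can be pushed. It holds by friction once it carries the foot
- shim_nose (a point): middle of the shim's thin edge, on the underside
- level_ring (a point): centre of the round level on the right of the console: a steel-rimmed round window, 40 mm, with a black ring of 16 mm diameter printed on it
- bubble (a point): centre of the level's bubble, 12 mm across; it floats to the high side, 0.6 mm for each milliradian of slope, takes about 0.6 s to settle, and stops 8.5 mm off centre along either axis
- tape: bystander: ring of tape, 98 mm across, 25 mm high; origin under its centre
- dish: bystander: small square dish, 61 mm, 30 mm high; origin under its centre
- jar: bystander: lidded glass jar, 54 mm across, 85 mm high; origin under its centre
- paddle: bystander: flat wooden rice paddle, 183 mm long, 5 mm thick; origin under its middle

How it is judged (in metres and radians):
On the way, in this order (a step that is already met when the one before it is completed fails the run):
1. the shim bears under the loose foot (contact force between shim and scale above 1 N and horizontal distance between shim_nose and foot_tip below 0.06 m), for 0.1 s.
2. the bubble comes inside the ring (distance between bubble and level_ring below 0.002 m), for 0.2 s.
At the end, for the whole second after the job is handed in: The bubble's centre is within 2 mm of the ring's centre, the shim is under the loose foot (within 16 mm of the shim's middle line) and carries over 1 N, the rear right foot carries over 1 N too, the scale is within 10 mm of where it stood, and both are at rest (distance between bubble and level_ring below 0.002 m and contact force between shim and scale above 1 N and contact force between rear_foot and anything else above 1 N and y of foot_tip in the frame of shim between -0.016 and 0.016 m and distance of scale from where it was at the start of the episode below 0.01 m and linear speed of each of shim, scale below 0.01 m/s); the robot touches nothing.
It fails at once if the hand presses, lifts or shoves the scale (more than 3 N) (contact force between any of the fingers, the arm and scale above 3 N).
It fails at once if the shim is forced: more than 25 N between shim and scale (contact force between shim and scale above 25 N).
It fails at once if the scale is pushed more than 10 mm out of its place (distance of scale from where it was at the start of the episode above 0.01 m).
It fails at once if a bystander is moved by more than 30 mm (distance of any of tape, dish, jar, paddle from where it was at the start of the episode above 0.03 m).
It also fails if it takes over 67 s, if anything falls off the work surface, if the arm or the gripper's body presses on something with over 40 N, if the wrist force passes 120 N, or if a joint passes its speed limit or range.

ROBOT

A 6-joint arm with a two-finger parallel gripper is mounted at the origin on a cart in front of the work surface, level with it; the furniture and walls round the work are solid. World frame = base frame: x ahead of the robot, y to its left, z up, the work surface at z = 0. Lengths are in mm, angles in rad, forces in N, time in s.
With the tool pointing down it reaches from about 425 to 925 mm from the base axis. Payload 12.5 kg.
Tool frame: the origin (TCP) lies on the centre line of the jaws, within the pads' length; the fingertips stand 8 mm ahead of it and the grasp point (between the pads) lies 11 mm behind it; z points along the fingers, y is the direction in which the jaws open and shut (so a half turn about z gives the same grasp; the last joint's range is limited). The gripper opens to 85 mm and grips with 20 to 120 N. Pads are 22 mm wide; open, the fingers measure 114 mm over their backs; the gripper's body (76 mm by 85 mm) begins 54 mm behind the grasp point. The pads swing forward as they close: fully open they stand 13 mm farther back than shut.
Start: joints at [1.036, 0.491, 1.559, -0, 1.092, -0.106], TCP at [259.849, 568.442, 209.227] pointing down, gripper open.
Joint ranges: [-3.1, 3.1], [-0.84, 2.19], [0.05, 2.79], [-1.13, 4.28], [0.06, 2.93], [-2.69, 2.69]. Speed limits (rad/s): [2.22, 2.22, 2.79, 3.14, 3.14, 3.14].

INTERFACE

Orientations are given as a unit quaternion [x, y, z, w].
In Python, from workcell import ctrl gives the robot as it stands.
- The arm moves only by the tool jog_arm, never from a script. Its arguments are lists of equal length, an entry for each row: "offset": the shift along the tool's x, y, z in m, a list of three; "dr": the turn, a rotation vector about the tool's x, y, z in degrees, a list of three; "grip": the opening, from 0 (shut) to 1 (fully open). A call has 1 to 12 rows; each row shifts and turns the commanded pose from where the row before left it, along the tool's axes as they then stand; what a row does not reach is not made up. A row lasts 1/10 s, in which the tool goes at most 50 mm and 8.59 degrees, less where a joint would pass 70% of its speed; a pose out of reach is approached as far as the arm can. A call with a gripper value outside its range is refused whole. The fingers move at their own pace and stop on an object; "force" is the grip in N (left out, the last holds). Time passes only in rows, so rows that do not move let the fingers close. It gives the time, the measured TCP pose, the force and the opening at its end, in the units of the state.
- ctrl.read_state(): the state, without advancing time (a new reading comes with each control period).
- ctrl.read_camera(name): name is "scene" or "top"; returns the picture (400x640x3 uint8, blue, green, red); there is no depth.
- ctrl.camera_info(name): a dict with "K" (3x3 intrinsics, pixels), "dist_coeffs" ([k1, k2, p1, p2, k3] as OpenCV has them; the pictures are not rectified), "position" and "rotation" of the camera in the world. Camera axes: x right, y up, looking along -z (the intrinsics and any distortion apply to the point x, -y, -z); pixel columns grow to the right and rows downward; lengths in mm; the calibration is good to about 2 mm. A picture is of the moment at which its call begins. camera_info takes no time and is no camera call.
- ctrl.close_job(): hands the job in, once; it reports no verdict.
Trained networks look in the newest picture that a camera, given by its name, has taken for a name from the list of things; names that differ only in an ending like _2 or _b are one class to them, and where a whole thing is asked for, a point or a joint stands for the part that bears it (a point fixed in the world has none). Each returns a list of dicts, best first, with "score" (0 to 1); they miss things now and then, are a little off and sometimes report something else, mostly with a low value. They report only what shows in the picture. A call takes as long as a camera call.
- ctrl.spot_in(camera, thing): "point" ([x, y, z] in mm, in world coordinates, good to about 4 mm: the middle of the surface that is visible of it).
- ctrl.landmark_of(camera, thing): "point" ([x, y, z] in mm, in world coordinates, good to about 4 mm: a listed point, or the origin of a listed thing).
The state is a dict: "clock": time; "joint_positions": joint angles; "qd": joint speeds; "tau": joint torques, N m; "position": TCP position; "eef_rot": TCP orientation; "ft_force": force on the tool from outside, world axes, zero at the start; "torque": the same for the moment, N m; "grip_width": finger opening in mm.
Only numpy, scipy, OpenCV 4.12 (cv2) and the standard library are available. Lean on these libraries where they do the work, as an engineer would, in place of code of your own. Each camera call takes 0.05 s, during which the arm holds its last target.

## Working session

There is one attempt and no reset: what is moved stays moved. The work goes in short steps, Python scripts to look and compute and a tool call to move; the robot and the scene stay as the last step left them, time stands still between calls to the robot, and variables do not carry over. Pictures are saved under pics/ and viewed, and the job is handed in when it is done.

Besides the shell and the picture viewer there is one more tool, called after "Request:" as name(argument=value, ...), one argument or row to a line, values as JSON. jog_arm: Moves the arm, as the interface text tells. Its arguments: {"type":"object","properties":{"offset":{"type":"array"},"dr":{"type":"array"},"grip":{"type":"array"},"force":{"type":"number"}},"required":["offset","dr","grip"]}

```bash
mkdir -p pics; ls; cat > h.py <<'E'
from workcell import ctrl
import numpy as np, cv2
from scipy.spatial.transform import Rotation as R
def snap(c,n):
    im=np.asarray(ctrl.read_camera(c)); cv2.imwrite(f'pics/{n}.png',im); return im
def cam(c):
    i=ctrl.camera_info(c); return i
def ray(c,u,v):
    i=ctrl.camera_info(c);K=np.array(i['K'],float);d=np.array(i['dist_coeffs'],float)
    p=cv2.undistortPoints(np.array([[[u,v]]],float),K,d)[0,0]
    r=np.array(i['rotation'],float)
    if r.shape!=(3,3): r=R.from_quat(r).as_matrix()
    return np.array(i['position'],float), r@np.array([p[0],-p[1],-1])
def onz(c,u,v,z=0):
    o,d=ray(c,u,v); return o+d*(z-o[2])/d[2]
def proj(c,P):
    i=ctrl.camera_info(c);K=np.array(i['K'],float);d=np.array(i['dist_coeffs'],float)
    r=np.array(i['rotation'],float)
    if r.shape!=(3,3): r=R.from_quat(r).as_matrix()
    q=(np.atleast_2d(P)-np.array(i['position'],float))@r
    q=q*[1,-1,-1]
    return cv2.projectPoints(q.reshape(-1,1,3),np.zeros(3),np.zeros(3),K,d)[0].reshape(-1,2)
E
python3 - <<'E'
from h import *
for c in('scene','top'):
    snap(c,c+'0'); i=cam(c); print(c,i)
    for t in ['scale','foot_tip','shim','shim_nose','level_ring','bubble','rear_foot','jar','tape','dish','paddle']:
        print(t,[(np.round(x['point'],1).tolist(),round(x['score'],2)) for x in ctrl.landmark_of(c,t)][:2])
print(ctrl.read_state())
E
```

```text
pics
scene {'K': array([[394.52028439,   0.        , 319.4010267 ],
       [  0.        , 394.52028439, 198.57461639],
       [  0.        ,   0.        ,   1.        ]]), 'dist_coeffs': array([-0.05056043,  0.        ,  0.        ,  0.        ,  0.        ]), 'position': array([  26.16630578, -802.41622376,  600.93145559]), 'rotation': array([ 0.49707847, -0.14200206, -0.23710631,  0.82251383])}
scale []
foot_tip []
shim [([513.4, 350.7, 1.0], 0.65)]
shim_nose [([570.2, 332.3, 4.3], 0.58)]
level_ring [([649.2, 321.7, 2.2], 0.29)]
bubble [([703.3, -81.9, -1.8], 0.66)]
rear_foot []
jar [([609.2, 219.2, -4.7], 0.61), ([725.1, 253.4, 6.7], 0.56)]
tape [([611.4, 218.8, -1.6], 0.9)]
dish [([652.1, 319.8, 0.4], 0.44), ([726.0, 255.4, 1.8], 0.44)]
paddle [([610.5, 220.5, 2.1], 0.25)]
top {'K': array([[478.76440817,   0.        , 319.64142025],
       [  0.        , 478.76440817, 198.8208504 ],
       [  0.        ,   0.        ,   1.        ]]), 'dist_coeffs': array([-0.02827529,  0.        ,  0.        ,  0.        ,  0.        ]), 'position': array([ 330.49606957,   48.6364397 , 1222.4186
[... 449 characters left out ...]
.1, -267.8, 0.1], 0.71)]
{'clock': 1.2, 'joint_positions': array([ 1.03643769e+00,  4.90895698e-01,  1.55892555e+00,  3.91800232e-05,
        1.09170634e+00, -1.05579831e-01]), 'qd': array([-0.00041001,  0.00043787,  0.00152686,  0.0002845 , -0.00062112,
        0.00202862]), 'tau': array([-7.83176847e-05, -6.18280220e+01, -2.61843824e+01, -8.30602335e-05,
        3.41886862e-04,  7.02440320e-05]), 'position': array([259.81155692, 568.4437982 , 209.22080593]), 'eef_rot': array([ 2.12759674e-01,  9.77104559e-01,  3.63522134e-05, -6.26880298e-06]), 'ft_force': array([0.26308114, 0.42246532, 0.59006818]), 'torque': array([ 0.05928039, -0.05372525,  0.00047747]), 'grip_width': 85.23215883090276}
```

View pics/scene0.png

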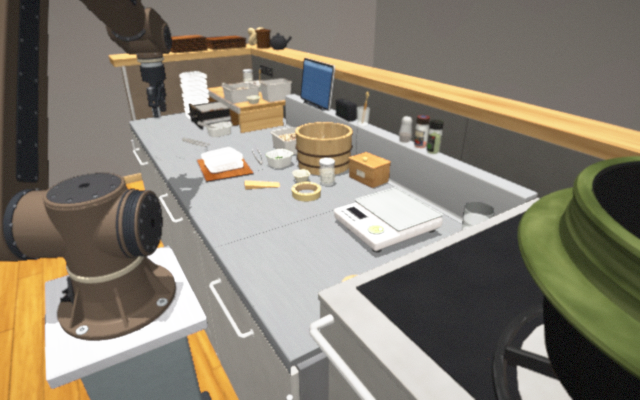

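View pics/top0.png

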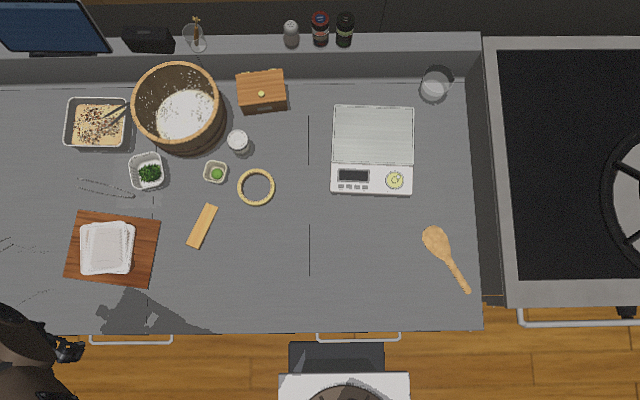

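The scale is at about (373,150) in the top view, with its level at (395,180). The shim is at (202,226), thin end towards the upper right. I'll zoom in to get the geometry.

```bash
python3 - <<'E'
from h import *
im=cv2.imread('pics/top0.png')
a=cv2.resize(im[95:205,320:425],None,fx=6,fy=6,interpolation=cv2.INTER_CUBIC)[:600]
b=cv2.resize(im[195:255,180:225],None,fx=8,fy=8,interpolation=cv2.INTER_CUBIC)
cv2.imwrite('pics/a.png',cv2.resize(im[98:204,324:424],(560,594),interpolation=cv2.INTER_CUBIC));cv2.imwrite('pics/b.png',b)
im2=cv2.imread('pics/scene0.png')
cv2.imwrite('pics/c.png',cv2.resize(im2[180:260,320:450],(780,480),interpolation=cv2.INTER_CUBIC))
E
```

```text
(no output)
```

View pics/a.png

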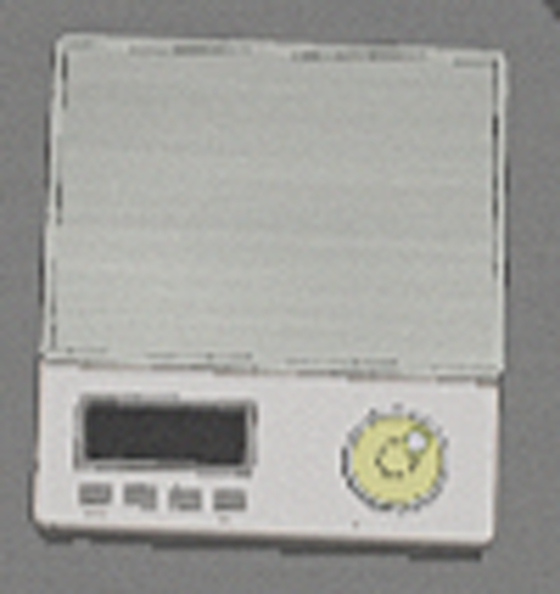

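View pics/b.png

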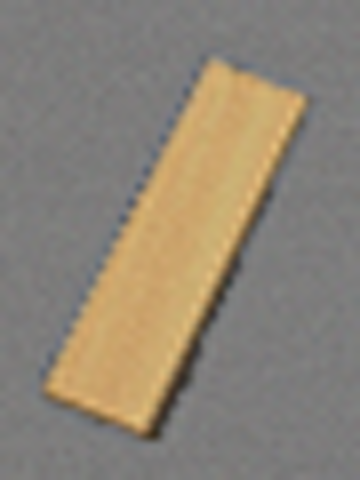

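View pics/c.png

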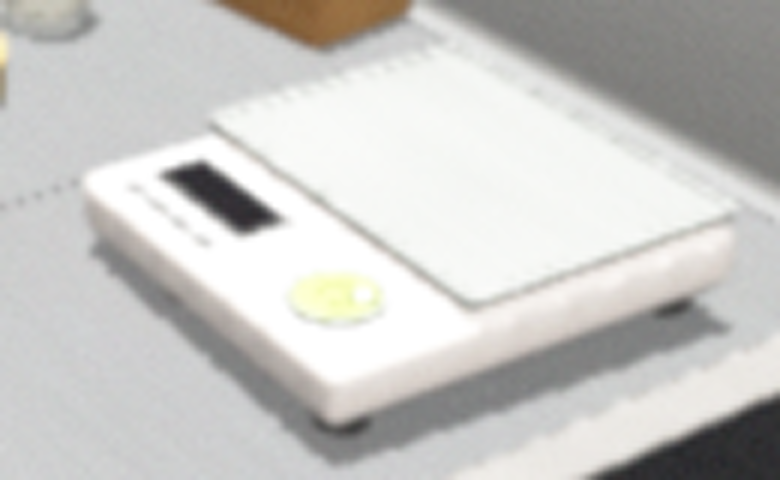

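```bash
python3 - <<'E'
from h import *
A=lambda u,v,z:onz('top',u/5.6+324-.5,v/5.6+98-.5,z)
B=lambda u,v,z:onz('top',u/8+180-.5,v/8+195-.5,z)
P=dict(panBL=(58,36,58),panBR=(505,50,58),panFL=(45,358,58),panFR=(500,378,58),cFL=(33,527,50),cFR=(492,545,50),lvl=(398,460,52),bub=(416,441,52))
for k,v in P.items(): print(k,A(*v).round(1))
for k,v in dict(tl=(212,60,1.5),tr=(308,97,1.5),kr=(152,437,19.5),kl=(45,390,19.5)).items(): print(k,B(*v).round(1))
im=cv2.imread('pics/top0.png'); hsv=cv2.cvtColor(im,cv2.COLOR_BGR2HSV)
m=((hsv[...,1]>80)&(hsv[...,2]>90)).astype(np.uint8); m[:195]=0;m[255:]=0;m[:,:180]=0;m[:,225:]=0
c=max(cv2.findContours(m,0,1)[0],key=cv2.contourArea);r=cv2.minAreaRect(c);print(r,cv2.boxPoints(r))
# least-squares fit shim
from scipy.optimize import least_squares
obs=np.array([[212,60],[308,97],[152,437],[45,390]])/8+[179.5,194.5]
L=np.array([[60,18,1.5],[60,-18,1.5],[-60,-18,19.5],[-60,18,19.5]])
def f(p):
    c,s=np.cos(p[2]),np.sin(p[2]);W=np.c_[p[0]+c*L[:,0]-s*L[:,1],p[1]+s*L[:,0]+c*L[:,1],L[:,2]]
    return (proj('top',W)-obs).ravel()
s=least_squares(f,[520,352,-.4]);print('shim',s.x,np.degrees(s.x[2]),s.fun.round(2))
E
```

```text
panBL [823.2  10.4  58. ]
panBR [ 813.4 -196.3   58. ]
panFL [668.4  19.3  58. ]
panFR [ 656.1 -185.4   58. ]
cFL [592.2  25.9  50. ]
cFR [ 581.  -179.3   50. ]
lvl [ 620.2 -138.7   52. ]
bub [ 628.9 -147.2   52. ]
tl [580.  347.2   1.5]
tr [567.2 315.4   1.5]
kr [455.4 357.6  19.5]
kl [470.7 392.1  19.5]
((201.53860473632812, 225.2772674560547), (14.315666198730469, 47.29448318481445), 25.76932716369629) [[184.812   243.46097]
 [205.37321 200.86984]
 [218.26521 207.09357]
 [197.704   249.6847 ]]
shim [ 5.18328703e+02  3.53089027e+02 -3.77258728e-01] -21.615332923914853 [-0.19 -0.29  0.45 -0.1  -0.32 -0.21  0.06  0.58]
```

Request:
jog_arm(
  offset=[
    [0,0,0],
    [-0.0273,-0.0105,0.01],
    [-0.0273,-0.0105,0.01],
    [-0.0273,-0.0105,0.01],
    [-0.0273,-0.0105,0.01],
    [-0.0273,-0.0105,0.01],
    [-0.0273,-0.0105,0.01],
    [-0.0273,-0.0105,0.01],
    [-0.0273,-0.0105,0.01],
    [-0.0273,-0.0105,0.01],
    [-0.0273,-0.0105,0.01],
    [0,0,0],
  ],
  dr=[
    [0,0,-3],
    [0,0,0],
    [0,0,0],
    [0,0,0],
    [0,0,0],
    [0,0,0],
    [0,0,0],
    [0,0,0],
    [0,0,0],
    [0,0,0],
    [0,0,0],
    [0,0,0],
  ],
  grip=[1,1,1,1,1,1,1,1,1,1,1,1],
)

```text
clock: 2.4
position: [476.9, 368.2, 108.0]
eef_rot: [0.189, 0.982, -0.001, -0.0]
ft_force: [-0.9, -0.3, -0.8]
grip_width: 85.1
```

Request:
jog_arm(
  offset=[
    [0,0,0.025],
    [0,0,0.025],
    [0,0,0.025],
    [0,0,0.01],
    [0,0,0.005],
    [0,0,0.005],
    [0,0,0],
  ],
  dr=[
    [0,0,0],
    [0,0,0],
    [0,0,0],
    [0,0,0],
    [0,0,0],
    [0,0,0],
    [0,0,0],
  ],
  grip=[1,1,1,1,1,1,1],
)

```text
clock: 3.1
position: [475.2, 370.7, 14.5]
eef_rot: [0.187, 0.982, 0.0, 0.0]
ft_force: [0.4, 0.3, 0.3]
grip_width: 85.1
```

```bash
python3 - <<'E'
from h import *
s=ctrl.read_state();print(s['position'],s['ft_force'])
im=snap('top','t1');im2=snap('scene','s1')
cv2.imwrite('pics/d.png',np.vstack([cv2.resize(im[170:270,140:260],(600,500)),]))
cv2.imwrite('pics/e.png',cv2.resize(im2[140:220,200:320],(780,520)))
E
```

```text
[475.20787733 370.69197697  14.5386648 ] [0.35459425 0.28690977 0.26675705]
```

View pics/d.png

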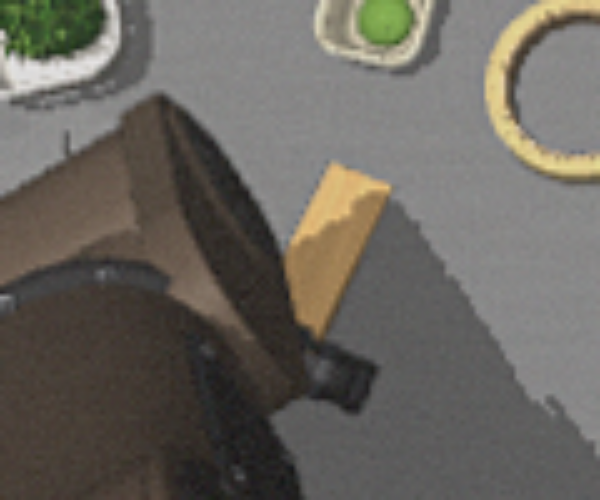

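View pics/e.png

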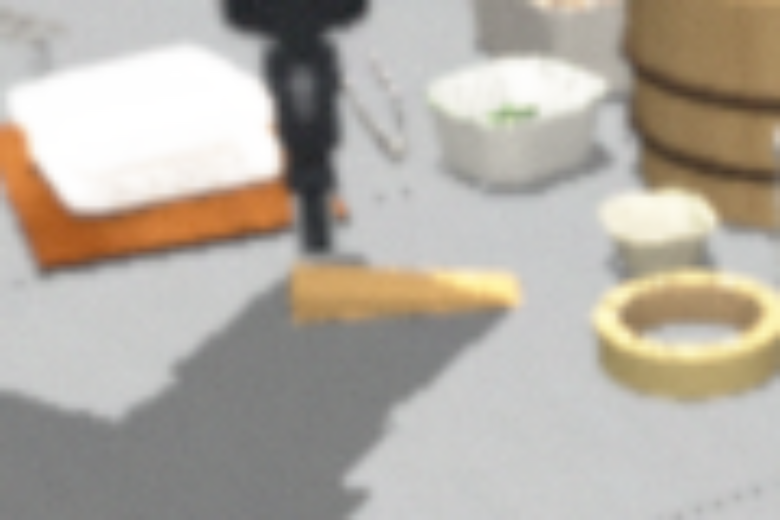

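```bash
python3 - <<'E'
from h import *
y=np.array([.368,.93,0]);t=np.array([475.2,370.7,0])
for k in(-57,-43,0,43,57):
  for z in (0,6.5,19,40): print(k,z,((proj('scene',t+y*k+[0,0,z])[0]-[200,140])*6.5).round(), ((proj('top',t+y*k+[0,0,z])[0]-[140,170])*5).round())
E
```

```text
-57 0 [328. 351.] [380. 401.]
-57 6.5 [327. 340.] [377. 399.]
-57 19 [325. 318.] [372. 397.]
-57 40 [322. 281.] [362. 393.]
-43 0 [327. 339.] [355. 391.]
-43 6.5 [326. 328.] [352. 390.]
-43 19 [324. 306.] [346. 387.]
-43 40 [321. 270.] [336. 383.]
0 0 [325. 303.] [278. 361.]
0 6.5 [324. 292.] [275. 360.]
0 19 [322. 271.] [268. 357.]
0 40 [319. 235.] [257. 352.]
43 0 [323. 270.] [202. 332.]
43 6.5 [322. 259.] [198. 330.]
43 19 [320. 238.] [191. 327.]
43 40 [317. 203.] [179. 321.]
57 0 [322. 259.] [177. 322.]
57 6.5 [321. 248.] [174. 320.]
57 19 [319. 228.] [166. 317.]
57 40 [316. 193.] [153. 311.]
```

```bash
python3 - <<'E'
from h import *
im2=cv2.imread('pics/s1.png')
cv2.imwrite('pics/f.png',cv2.resize(im2[60:210,180:330],(600,600),interpolation=cv2.INTER_CUBIC))
E
```

```text
(no output)
```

View pics/f.png

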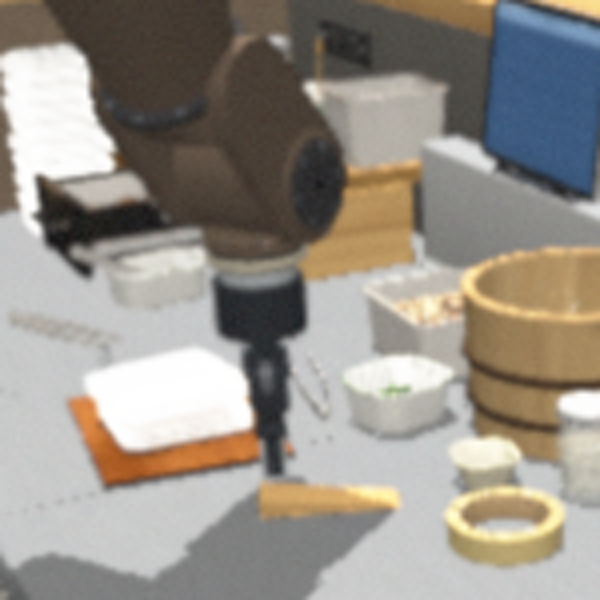

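```bash
python3 - <<'E'
from h import *
for z in(0,19.5): print(((proj('scene',[455.4,357.6,z])[0]-[200,140])*6.5).round(),((proj('scene',[470.7,392.1,z])[0]-[200,140])*6.5).round())
print(((proj('scene',[[567.2,315.4,0],[580,347,0],[613,217,25]])-[200,140])*6.5).round())
E
```

```text
[300. 321.] [302. 291.]
[297. 288.] [298. 258.]
[[526. 301.]
 [520. 274.]
 [692. 308.]]
```

```bash
python3 - <<'E'
from h import *
s=ctrl.read_state();print(s['position'],s['clock'],s['joint_positions'])
im2=snap('scene','s2');im=snap('top','t2')
cv2.imwrite('pics/g.png',np.hstack([cv2.resize(im2[110:210,200:300],(400,400),interpolation=cv2.INTER_CUBIC),cv2.resize(im[170:270,140:240],(400,400),interpolation=cv2.INTER_CUBIC)]))
E
```

```text
[475.41307357 370.7233627   14.97469671] 3.2 [ 5.52750614e-01  7.06025291e-01  1.77481942e+00  6.08609401e-05
  6.59564912e-01 -6.41774066e-01]
```

View pics/g.png

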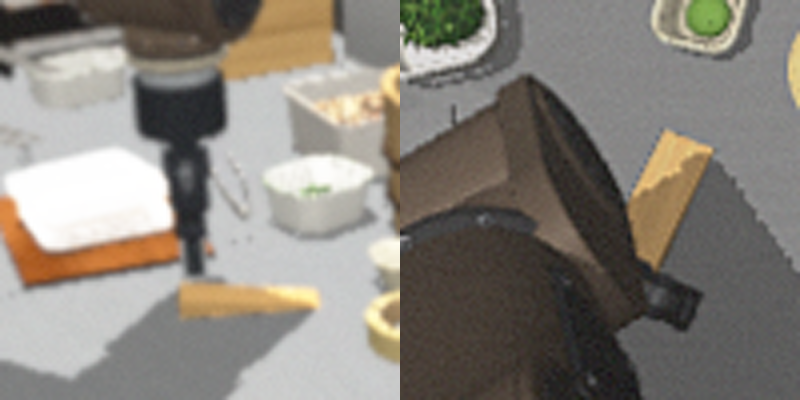

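Request:
jog_arm(
  offset=[
    [0,0,0],
    [0,0,0],
    [0,0,0],
    [0,0,0],
    [0,0,0],
    [0,0,0],
  ],
  dr=[
    [0,0,0],
    [0,0,0],
    [0,0,0],
    [0,0,0],
    [0,0,0],
    [0,0,0],
  ],
  grip=[0.3,0.3,0.3,0.3,0.3,0.3],
  force=30,
)

```text
clock: 3.9
position: [475.1, 370.5, 14.2]
eef_rot: [0.187, 0.982, 0.0, -0.0]
ft_force: [-0.8, 0.1, 0.6]
grip_width: 25.4
```

```bash
python3 - <<'E'
from h import *
s=ctrl.read_state();print(s['position'],s['grip_width'],s['ft_force'])
im2=snap('scene','s3');im=snap('top','t3')
cv2.imwrite('pics/g2.png',np.hstack([cv2.resize(im2[110:210,200:300],(400,400),interpolation=cv2.INTER_CUBIC),cv2.resize(im[170:270,140:240],(400,400),interpolation=cv2.INTER_CUBIC)]))
E
```

```text
[475.12123408 370.45009203  14.19218634] 25.37776991623608 [-0.75436488  0.1063165   0.60915611]
```

View pics/g2.png

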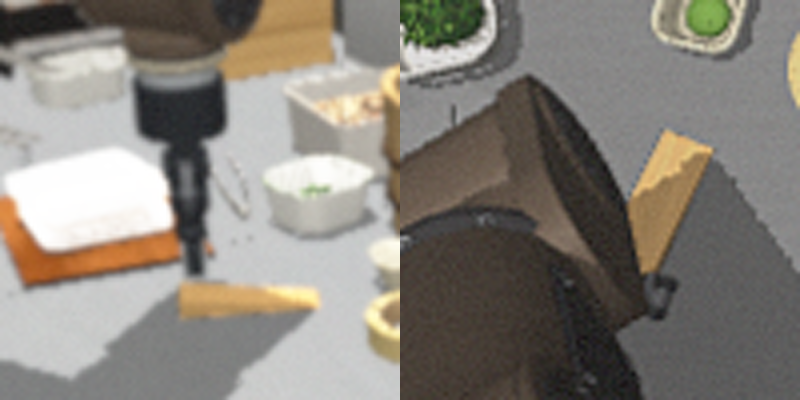

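```bash
python3 - <<'E'
from h import *
print(proj('scene',[[721,255,0],[721,255,85],[475,370.5,6],[475,370.5,40]]).round(1),proj('top',[[721,255,0],[721,255,85]]).round(1))
for c,n in(('scene','s3'),('top','t3')):
    pass
im2=cv2.imread('pics/s3.png')
v=cv2.resize(im2[150:200,230:345],None,fx=6.8,fy=6.8,interpolation=cv2.INTER_CUBIC)
cv2.imwrite('pics/i.png',v[:340,:782])
E
```

```text
[[327.4 182.5]
 [327.5 160.2]
 [249.8 185.2]
 [249.  176.2]] [[242.4 149.8]
 [236.9 139.5]]
```

View pics/i.png

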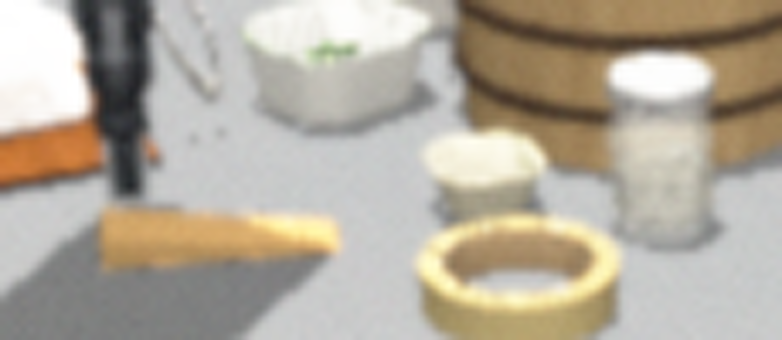

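Request:
jog_arm(
  offset=[
    [0,0,0],
    [0,0,0],
    [0,0,0],
    [0,0,0],
    [0,0,0.003],
    [0,0,0.003],
    [0,0,0.002],
    [0,0,0],
  ],
  dr=[
    [0,0,0],
    [0,0,0],
    [0,0,0],
    [0,0,0],
    [0,0,0],
    [0,0,0],
    [0,0,0],
    [0,0,0],
  ],
  grip=[1,1,1,1,1,1,1,1],
)

```text
clock: 4.8
position: [475.0, 370.4, 5.8]
eef_rot: [0.187, 0.982, -0.0, -0.0]
ft_force: [0.5, 0.3, -0.3]
grip_width: 85.2
```

```bash
python3 - <<'E'
from h import *
s=ctrl.read_state();print(s['position'],s['grip_width'],s['ft_force'])
im2=snap('scene','s4')
v=cv2.resize(im2[110:200,210:310],None,fx=6,fy=6,interpolation=cv2.INTER_CUBIC)
cv2.imwrite('pics/i2.png',v)
E
```

```text
[474.98900517 370.36134412   5.76169377] 85.1909335718297 [ 0.50882153  0.27055245 -0.34982703]
```

View pics/i2.png

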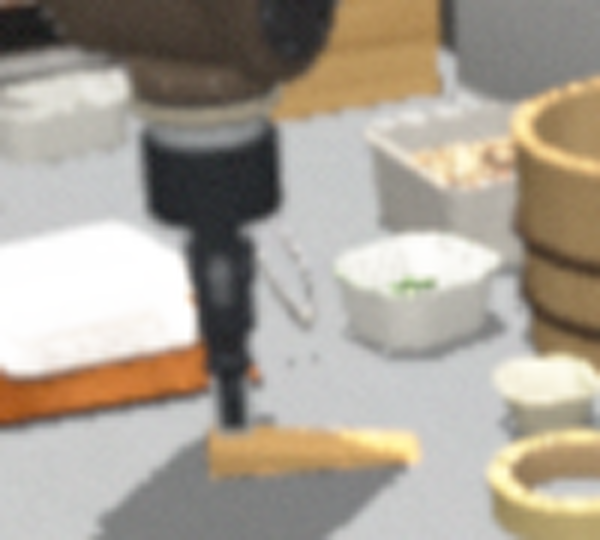

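Request:
jog_arm(
  offset=[
    [0,0,0.004],
    [0,0,0.004],
    [0,0,0.004],
    [0,0,0],
  ],
  dr=[
    [0,0,0],
    [0,0,0],
    [0,0,0],
    [0,0,0],
  ],
  grip=[1,1,1,1],
)

```text
clock: 5.25
position: [474.9, 370.3, -6.5]
eef_rot: [0.187, 0.982, -0.0, -0.0]
ft_force: [1.0, -0.2, 0.1]
grip_width: 85.2
```

```bash
python3 - <<'E'
from h import *
s=ctrl.read_state();print(s['position'],s['grip_width'],s['ft_force'])
im2=snap('scene','s5')
v=cv2.resize(im2[110:200,210:310],None,fx=6,fy=6,interpolation=cv2.INTER_CUBIC)
cv2.imwrite('pics/i3.png',v)
E
```

```text
[474.85530831 370.27976515  -6.47912392] 85.16763470432969 [ 0.9951574  -0.17125548  0.14424814]
```

View pics/i3.png

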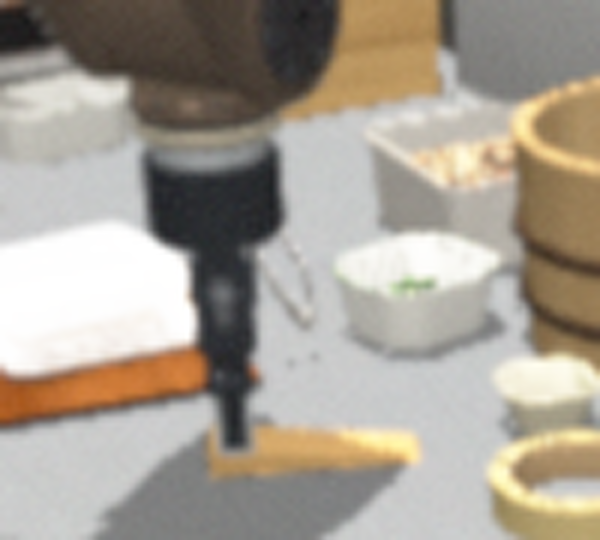

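Request:
jog_arm(
  offset=[
    [0,0,0.004],
    [0,0,0.004],
    [0,0,0.004],
    [0,0,0],
  ],
  dr=[
    [0,0,0],
    [0,0,0],
    [0,0,0],
    [0,0,0],
  ],
  grip=[1,1,1,1],
)

```text
clock: 5.7
position: [474.9, 370.3, -18.5]
eef_rot: [0.187, 0.982, -0.0, -0.0]
ft_force: [-0.2, -0.0, 0.2]
grip_width: 85.3
```

```bash
python3 - <<'E'
from h import *
s=ctrl.read_state();print(s['position'],s['grip_width'],s['ft_force'])
im2=snap('scene','s6')
v=cv2.resize(im2[110:200,210:310],None,fx=6,fy=6,interpolation=cv2.INTER_CUBIC)
cv2.imwrite('pics/i4.png',v)
E
```

```text
[474.85910776 370.25794298 -18.46590155] 85.25385586719645 [-0.15854903 -0.02315374  0.17402546]
```

View pics/i4.png

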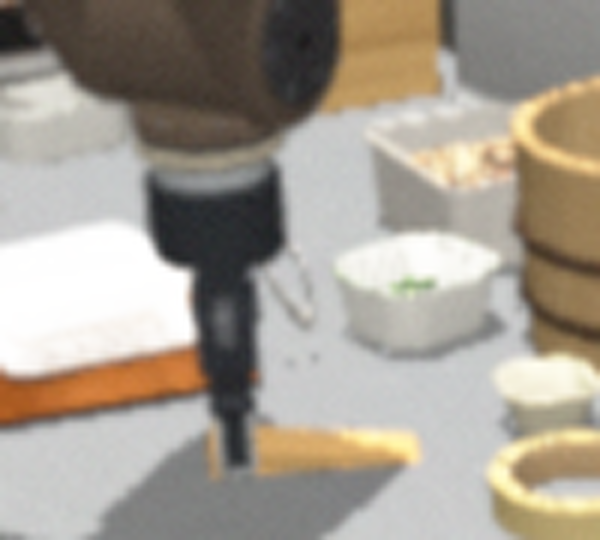

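Request:
jog_arm(
  offset=[
    [0,0,0.003],
    [0,0,0],
    [0,0,0],
    [0,0,0],
    [0,0,0],
    [0,0,0],
    [0,0,0],
  ],
  dr=[
    [0,0,0],
    [0,0,0],
    [0,0,0],
    [0,0,0],
    [0,0,0],
    [0,0,0],
    [0,0,0],
  ],
  grip=[1,0.3,0.3,0.3,0.3,0.3,0.3],
  force=40,
)

```text
clock: 6.45
position: [475.3, 370.6, -20.5]
eef_rot: [0.187, 0.982, 0.0, 0.0]
ft_force: [-0.2, 0.3, 3.8]
grip_width: 34.9
```

```bash
python3 - <<'E'
from h import *
s=ctrl.read_state();print(s['position'],s['grip_width'],s['ft_force'])
im2=snap('scene','s7')
v=cv2.resize(im2[110:200,210:310],None,fx=6,fy=6,interpolation=cv2.INTER_CUBIC)
cv2.imwrite('pics/i5.png',v)
E
```

```text
[475.27186443 370.55130657 -20.47812676] 34.900540688351 [-0.17305082  0.29993511  3.81900732]
```

View pics/i5.png

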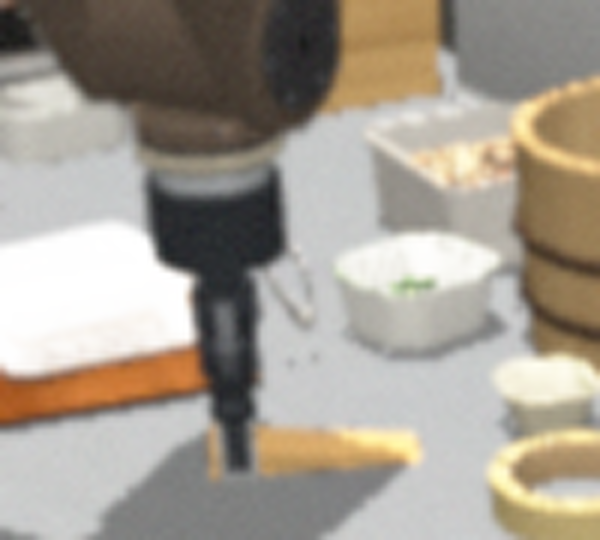

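Gripped: 34.9 mm against the 36 mm width. Camera evidence puts the real TCP height about 29 mm above the reported one, so I'm relying on the pictures for z.

Request:
jog_arm(
  offset=[
    [0,0,-0.01],
    [0,0,-0.025],
    [0,0,-0.025],
    [0,0,0],
    [0,0,0],
    [0,0,0],
    [0,0,0],
  ],
  dr=[
    [0,0,0],
    [0,0,0],
    [0,0,0],
    [0,0,-6.1],
    [0,0,-6.1],
    [0,0,-6.1],
    [0,0,0],
  ],
  grip=[0.3,0.3,0.3,0.3,0.3,0.3,0.3],
)

```text
clock: 7.2
position: [475.1, 370.5, 39.7]
eef_rot: [0.028, 1.0, 0.0, 0.0]
ft_force: [-1.0, 0.3, -0.1]
grip_width: 35.1
```

```bash
python3 - <<'E'
from h import *
s=ctrl.read_state();print(s['position'],s['grip_width'],s['ft_force'],s['eef_rot'])
M=R.from_quat(s['eef_rot']).as_matrix();print(M.T@(np.array([449.6,12.1,0])-s['position']), np.degrees(np.arctan2(M[1,1],M[0,1])))
E
```

```text
[475.13499748 370.45485712  39.69709808] 35.12719034078134 [-1.01212397  0.34829445 -0.1499971 ] [2.77467160e-02 9.99614973e-01 1.05244940e-04 1.18814105e-04]
[   5.62618355 -359.2281613    39.61784319] 86.82005383355214
```

Request:
jog_arm(
  offset=[
    [0,-0.03,0],
    [0,-0.03,0],
    [0,-0.03,0],
    [0,-0.03,0],
    [0,-0.03,0],
    [0,-0.03,0],
    [0,-0.03,0],
    [0,-0.03,0],
    [0,-0.03,0],
    [0,-0.03,0],
    [0.003,-0.03,0],
    [0.003,-0.029,0],
  ],
  dr=[
    [0,0,0],
    [0,0,0],
    [0,0,0],
    [0,0,0],
    [0,0,0],
    [0,0,0],
    [0,0,0],
    [0,0,0],
    [0,0,0],
    [0,0,0],
    [0,0,0],
    [0,0,0],
  ],
  grip=[0.3,0.3,0.3,0.3,0.3,0.3,0.3,0.3,0.3,0.3,0.3,0.3],
)

```text
clock: 8.4
position: [448.5, 11.2, 39.4]
eef_rot: [0.03, 1.0, 0.0, 0.0]
ft_force: [0.5, 0.4, -0.8]
grip_width: 35.2
```

Request:
jog_arm(
  offset=[
    [0,0,0.02],
    [0,0,0.02],
    [0,0,0.01],
    [0,0,0],
  ],
  dr=[
    [0,0,0],
    [0,0,0],
    [0,0,0],
    [0,0,0],
  ],
  grip=[0.3,0.3,0.3,0.3],
)

```text
clock: 8.8
position: [448.2, 12.5, -11.6]
eef_rot: [0.029, 1.0, 0.0, -0.001]
ft_force: [-0.2, 0.0, -0.9]
grip_width: 35.0
```

```bash
python3 - <<'E'
from h import *
s=ctrl.read_state();print(s['position'],s['grip_width'],s['ft_force'])
im2=snap('scene','s8');im=snap('top','t8')
cv2.imwrite('pics/j1.png',cv2.resize(im2[150:270,260:420],None,fx=4.9,fy=4.9,interpolation=cv2.INTER_CUBIC))
cv2.imwrite('pics/j2.png',cv2.resize(im[100:260,280:430],None,fx=3.7,fy=3.7,interpolation=cv2.INTER_CUBIC))
E
```

```text
[448.20857872  12.47615304 -11.59364276] 35.00894087798023 [-0.21936488  0.00931695 -0.85425572]
```

View pics/j1.png

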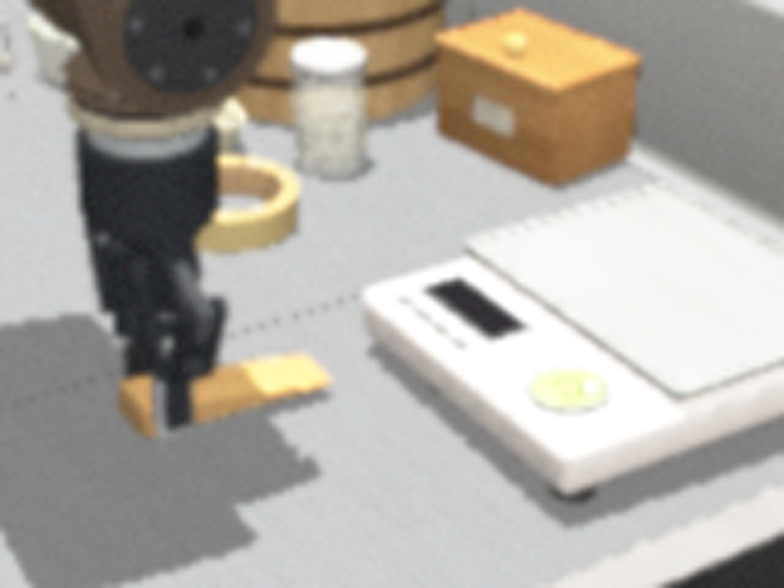

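View pics/j2.png

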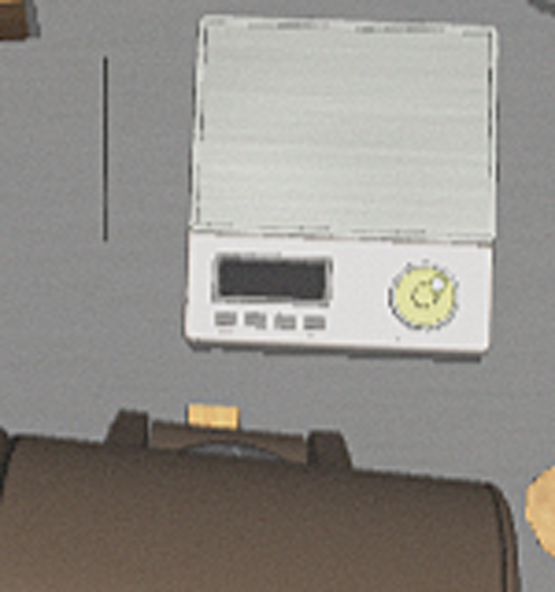

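```bash
python3 - <<'E'
from h import *
for z in (5,10,20):
  print(z,onz('top',280+190/3.7-.4,100+403/3.7-.4,z).round(1),onz('top',280+239/3.7-.4,100+407/3.7-.4,z).round(1))
  print(onz('scene',260+330/4.9,150+382/4.9,z).round(1),onz('scene',260+155/4.9,150+437/4.9,z).round(1))
c=np.array([702.5,-84.5]);Rm=np.array([[.9984,.057],[-.057,.9984]])
L=np.array([[-92,82],[-92,-82],[92,-82],[-115,105],[-115,-105]]);W=(Rm@L.T).T+c;print(W.round(1))
print(((proj('scene',np.c_[W,np.zeros(5)])-[260,150])*4.9).round(), ((proj('scene',np.c_[W,np.ones(5)*18])-[260,150])*4.9).round())
E
```

```text
5 [557.4  21.8   5. ] [554.  -12.3   5. ]
[550.7  -5.9   5. ] [437.4  -2.2   5. ]
10 [556.4  21.9  10. ] [553.1 -12.1  10. ]
[546.3 -12.6  10. ] [433.9  -8.9  10. ]
20 [554.6  22.2  20. ] [551.3 -11.6  20. ]
[537.5 -26.   20. ] [427.  -22.4  20. ]
[[ 615.3    2.6]
 [ 606.  -161.1]
 [ 789.7 -171.6]
 [ 593.7   26.9]
 [ 581.7 -182.8]]
[[412. 352.]
 [575. 491.]
 [833. 400.]
 [360. 345.]
 [565. 525.]] [[413. 326.]
 [577. 463.]
 [837. 374.]
 [360. 319.]
 [567. 497.]]
```

Request:
jog_arm(
  offset=[
    [0,0,0.004],
    [0,0,0.004],
    [0,0,0.001],
    [0,0,0],
  ],
  dr=[
    [0,0,0],
    [0,0,0],
    [0,0,0],
    [0,0,0],
  ],
  grip=[0.3,0.3,0.3,0.3],
)

```text
clock: 9.3
position: [448.7, 12.4, -19.9]
eef_rot: [0.029, 1.0, 0.0, -0.0]
ft_force: [-0.6, -0.3, -0.2]
grip_width: 34.8
```

Request:
jog_arm(
  offset=[
    [-0.006,0,0],
    [-0.006,0,0],
    [-0.006,0,0],
    [-0.006,0,0],
    [-0.006,0,0],
    [-0.006,0,0],
    [0,0,0],
  ],
  dr=[
    [0,0,0],
    [0,0,0],
    [0,0,0],
    [0,0,0],
    [0,0,0],
    [0,0,0],
    [0,0,0],
  ],
  grip=[0.3,0.3,0.3,0.3,0.3,0.3,0.3],
)

```text
clock: 10.0
position: [485.5, 10.2, -19.8]
eef_rot: [0.029, 1.0, 0.0, 0.0]
ft_force: [0.4, -0.4, -0.8]
grip_width: 34.7
```

```bash
python3 - <<'E'
from h import *
s=ctrl.read_state();print(s['position'],s['grip_width'],s['ft_force'])
im2=snap('scene','s9');im=snap('top','t9')
cv2.imwrite('pics/k1.png',cv2.resize(im2[150:270,260:420],None,fx=4.9,fy=4.9,interpolation=cv2.INTER_CUBIC))
E
```

```text
[485.53221488  10.23405497 -19.81828109] 34.703120021686665 [ 0.41682217 -0.42820706 -0.79171258]
```

View pics/k1.png

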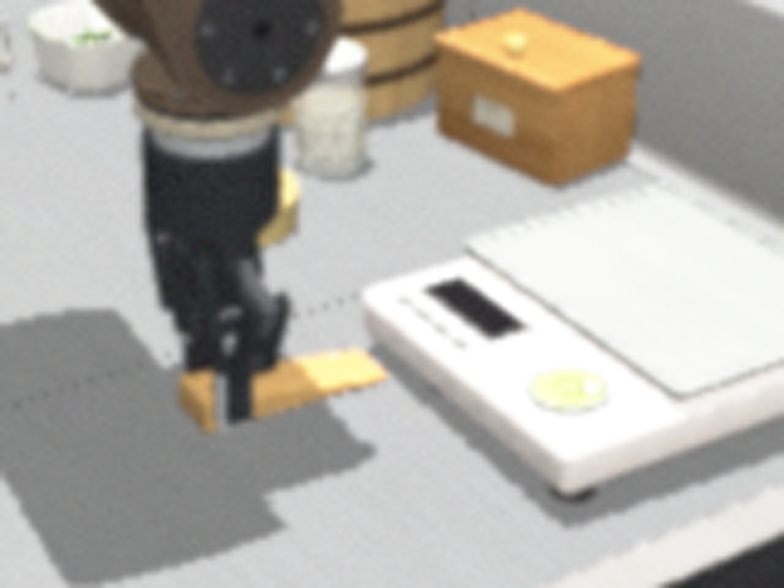

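Request:
jog_arm(
  offset=[
    [0,0,0.0006],
    [-0.003,0,0],
    [-0.003,0,0],
    [-0.003,0,0],
    [-0.003,0,0],
    [-0.003,0,0],
    [-0.003,0,0],
    [0,0,0],
  ],
  dr=[
    [0,0,0],
    [0,0,0],
    [0,0,0],
    [0,0,0],
    [0,0,0],
    [0,0,0],
    [0,0,0],
    [0,0,0],
  ],
  grip=[0.3,0.3,0.3,0.3,0.3,0.3,0.3,0.3],
)

```text
clock: 10.9
position: [503.1, 9.3, -20.4]
eef_rot: [0.028, 1.0, 0.0, 0.0]
ft_force: [0.3, 0.7, -1.6]
grip_width: 35.1
```

Request:
jog_arm(
  offset=[
    [-0.002,0,0],
    [-0.002,0,0],
    [-0.002,0,0],
    [-0.002,0,0],
    [-0.002,0,0],
    [0,0,0],
  ],
  dr=[
    [0,0,0],
    [0,0,0],
    [0,0,0],
    [0,0,0],
    [0,0,0],
    [0,0,0],
  ],
  grip=[0.3,0.3,0.3,0.3,0.3,0.3],
)

```text
clock: 11.5
position: [509.8, 9.1, -20.5]
eef_rot: [0.028, 1.0, 0.0, -0.003]
ft_force: [-11.7, 0.3, 8.8]
grip_width: 34.9
```

```bash
python3 - <<'E'
from h import *
s=ctrl.read_state();print(s['position'],s['grip_width'],s['ft_force'])
im2=snap('scene','s10');im=snap('top','t10')
cv2.imwrite('pics/k2.png',cv2.resize(im2[150:270,260:420],None,fx=4.9,fy=4.9,interpolation=cv2.INTER_CUBIC))
cv2.imwrite('pics/k3.png',cv2.resize(im[100:260,280:430],None,fx=3.7,fy=3.7,interpolation=cv2.INTER_CUBIC))
E
```

```text
[509.78761186   9.06204266 -20.53930619] 34.874361478637006 [-11.65511199   0.31612393   8.79839171]
```

View pics/k2.png

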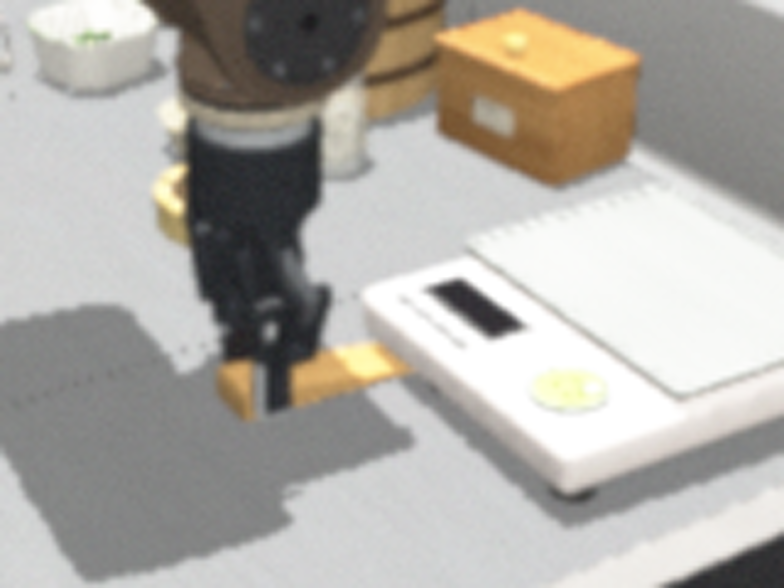

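View pics/k3.png

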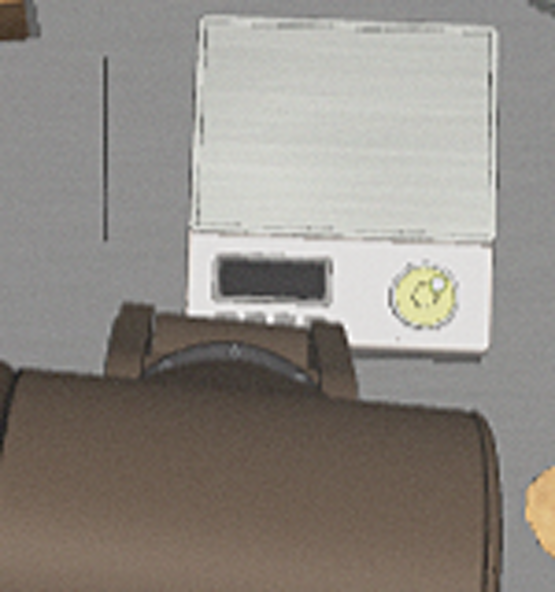

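Request:
jog_arm(
  offset=[
    [0.005,0,0],
    [0.005,0,0],
    [0,0,0],
    [0,0,0],
  ],
  dr=[
    [0,0,0],
    [0,0,0],
    [0,0,0],
    [0,0,0],
  ],
  grip=[0.3,0.3,0.3,0.3],
)

```text
clock: 12.0
position: [502.7, 9.3, -20.4]
eef_rot: [0.029, 1.0, 0.0, 0.0]
ft_force: [0.4, -0.3, -0.5]
grip_width: 35.3
```

```bash
python3 - <<'E'
from h import *
s=ctrl.read_state();print(s['position'],s['grip_width'],s['ft_force'],s['torque'],R.from_quat(s['eef_rot']).as_matrix().round(4))
im2=snap('scene','s11')
cv2.imwrite('pics/k4.png',cv2.resize(im2[190:250,290:370],None,fx=9.5,fy=9.5,interpolation=cv2.INTER_CUBIC))
E
```

```text
[502.66288586   9.29360958 -20.37813453] 35.27575947353227 [ 0.35789087 -0.25532292 -0.48520981] [-0.01806597 -0.02767263  0.03952272] [[-9.984e-01  5.700e-02  2.000e-04]
 [ 5.700e-02  9.984e-01  1.000e-04]
 [-2.000e-04  1.000e-04 -1.000e+00]]
```

View pics/k4.png

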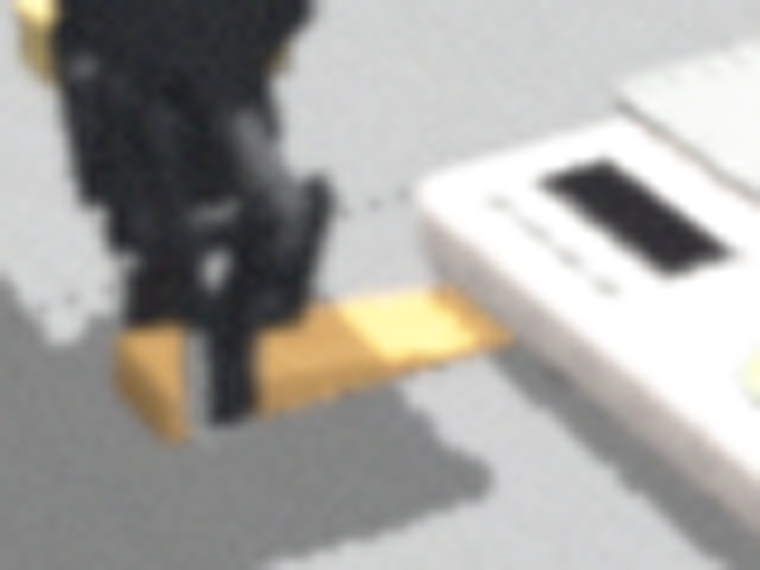

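Request:
jog_arm(
  offset=[
    [0,0,0],
    [0,0,0],
    [0,0,0],
    [0,0,-0.02],
    [0,0,-0.025],
    [0.015,0,0],
    [0.02,0,0],
    [0,0,0],
  ],
  dr=[
    [0,0,0],
    [0,0,0],
    [0,0,0],
    [0,0,0],
    [0,0,0],
    [0,0,0],
    [0,0,0],
    [0,0,0],
  ],
  grip=[0.75,0.75,0.75,0.75,0.75,0.75,0,0],
)

```text
clock: 12.85
position: [465.6, 11.5, 24.8]
eef_rot: [0.028, 1.0, 0.0, -0.001]
ft_force: [-0.7, -0.3, 0.2]
grip_width: 36.1
```

```bash
python3 - <<'E'
from h import *
s=ctrl.read_state();print(s['position'],s['grip_width'],s['ft_force'])
im2=snap('scene','s12');im=snap('top','t12')
cv2.imwrite('pics/k5.png',cv2.resize(im2[170:250,270:370],None,fx=7.5,fy=7.5,interpolation=cv2.INTER_CUBIC))
cv2.imwrite('pics/k6.png',cv2.resize(im[100:260,280:430],None,fx=3.7,fy=3.7,interpolation=cv2.INTER_CUBIC))
E
```

```text
[465.55735989  11.5499867   24.75443705] 36.13406849713852 [-0.69892543 -0.28758014  0.16569799]
```

View pics/k5.png

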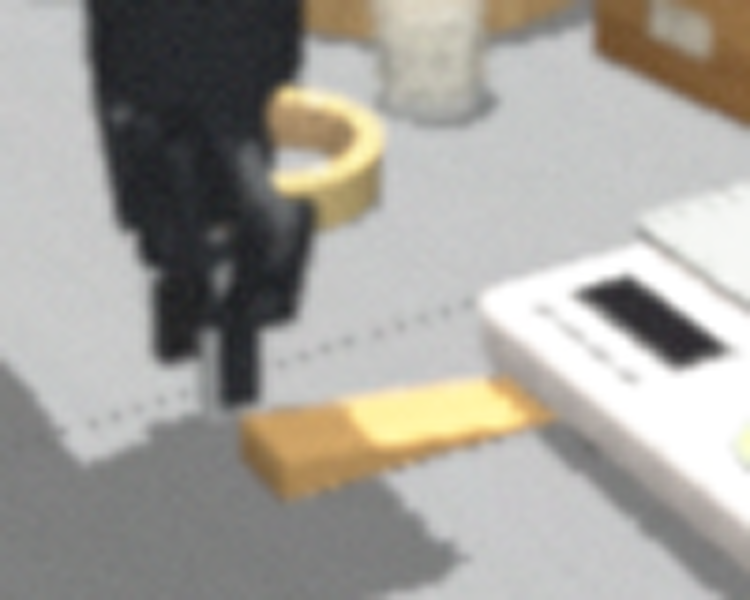

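View pics/k6.png

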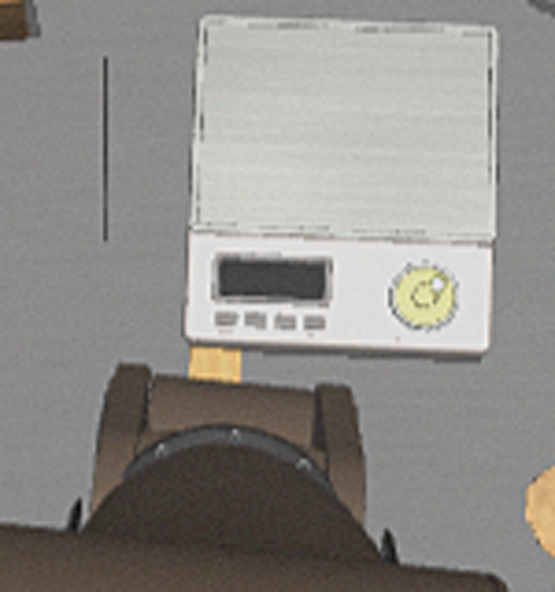

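```bash
python3 - <<'E'
from h import *
f=lambda u,v,z: onz('scene',270+u/7.5-.4,170+v/7.5-.4,z).round(1)
print('thick right bottom',f(287,499,0),'right top',f(290,462,19.5),'left top',f(243,418,19.5))
g=lambda u,v,z: onz('top',280+u/3.7-.4,100+v/3.7-.4,z).round(1)
print(g(190,352,6),g(240,354,6),g(188,378,9),g(240,382,9))
E
```

```text
thick right bottom [486.2  -6.1   0. ] right top [484.7 -11.4  19.5] left top [485.4  24.3  19.5]
[593.6  21.2   6. ] [591.7 -13.9   6. ] [574.4  23.    9. ] [571.  -13.3   9. ]
```

Request:
jog_arm(
  offset=[
    [0.003,-0.0005,0.012],
    [0,0,0.012],
    [0,0,0.01],
    [0,0,0.005],
    [0,0,0.003],
    [0,0,0],
  ],
  dr=[
    [0,0,0],
    [0,0,0],
    [0,0,0],
    [0,0,0],
    [0,0,0],
    [0,0,0],
  ],
  grip=[0,0,0,0,0,0],
)

```text
clock: 13.55
position: [464.7, 11.0, -17.7]
eef_rot: [0.029, 1.0, 0.0, -0.0]
ft_force: [0.0, 0.7, 0.4]
grip_width: 0.3
```

```bash
python3 - <<'E'
from h import *
s=ctrl.read_state();print(s['position'],s['grip_width'],s['ft_force'])
im2=snap('scene','s13')
cv2.imwrite('pics/k7.png',cv2.resize(im2[170:250,270:370],None,fx=7.5,fy=7.5,interpolation=cv2.INTER_CUBIC))
E
```

```text
[464.74886563  10.96287962 -17.65312611] 0.3384288853968977 [0.04006183 0.74566535 0.39847551]
```

View pics/k7.png

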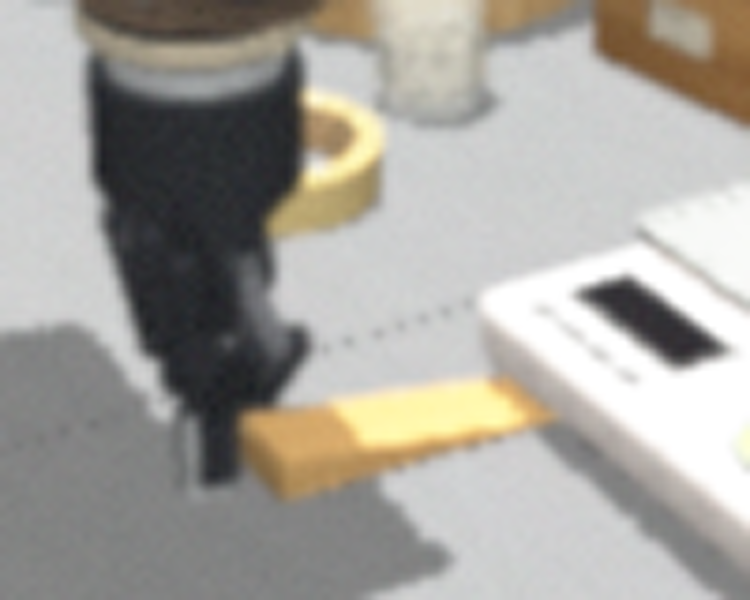

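Request:
jog_arm(
  offset=[
    [-0.003,0,0],
    [-0.003,0,0],
    [-0.003,0,0],
    [-0.002,0,0],
    [-0.002,0,0],
    [0,0,0],
  ],
  dr=[
    [0,0,0],
    [0,0,0],
    [0,0,0],
    [0,0,0],
    [0,0,0],
    [0,0,0],
  ],
  grip=[0,0,0,0,0,0],
)

```text
clock: 14.2
position: [477.7, 10.2, -17.4]
eef_rot: [0.029, 1.0, 0.0, 0.0]
ft_force: [-0.0, 0.6, -0.6]
grip_width: -0.1
```

Request:
jog_arm(
  offset=[
    [-0.0015,0,0],
    [-0.0015,0,0],
    [-0.0015,0,0],
    [0,0,0],
  ],
  dr=[
    [0,0,0],
    [0,0,0],
    [0,0,0],
    [0,0,0],
  ],
  grip=[0,0,0,0],
)

```text
clock: 14.6
position: [481.0, 10.1, -17.5]
eef_rot: [0.029, 1.0, 0.0, -0.001]
ft_force: [-5.2, -0.5, 3.2]
grip_width: -0.0
```

Request:
jog_arm(
  offset=[
    [-0.001,0,0],
    [-0.001,0,0],
    [0,0,0],
  ],
  dr=[
    [0,0,0],
    [0,0,0],
    [0,0,0],
  ],
  grip=[0,0,0],
)

```text
clock: 14.9
position: [481.7, 10.2, -17.5]
eef_rot: [0.028, 1.0, 0.0, -0.003]
ft_force: [-10.6, 0.8, 7.2]
grip_width: -0.0
```

```bash
python3 - <<'E'
from h import *
s=ctrl.read_state();print(s['position'],s['ft_force'])
im2=snap('scene','s14');im=snap('top','t14')
cv2.imwrite('pics/k8.png',cv2.resize(im2[170:250,270:370],None,fx=7.5,fy=7.5,interpolation=cv2.INTER_CUBIC))
g=[cv2.cvtColor(cv2.imread(f'pics/{n}.png'),cv2.COLOR_BGR2GRAY).astype(np.float32)[96:176,328:420] for n in('t8','t14')]
print(cv2.phaseCorrelate(g[0],g[1]))
E
```

```text
[481.67888191  10.15958206 -17.52604044] [-10.57023189   0.84534695   7.23069589]
((-0.052768160884419046, -0.021843753993827875), 0.9943006604909896)
```

View pics/k8.png

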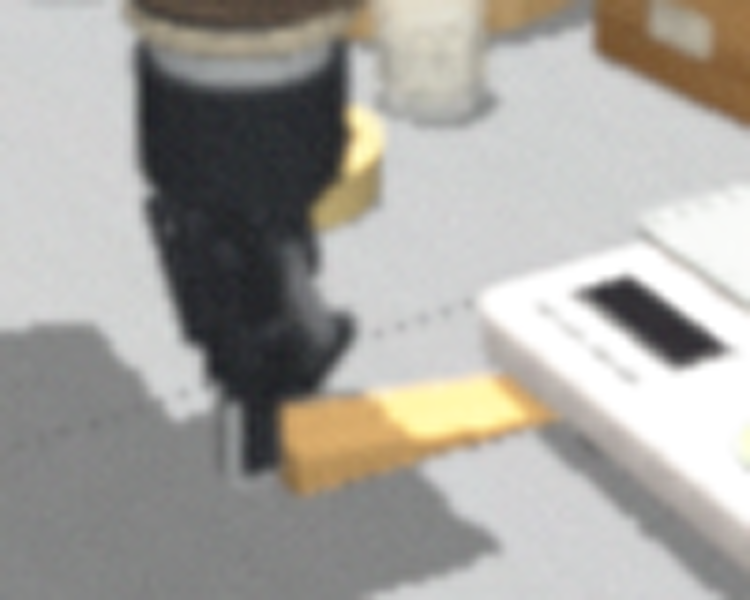

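Request:
jog_arm(
  offset=[
    [0,0,0],
    [0,0,0],
    [0,0,0],
    [0,0,0],
    [0,0,0],
  ],
  dr=[
    [0,0,0],
    [0,0,0],
    [0,0,0],
    [0,0,0],
    [0,0,0],
  ],
  grip=[0,0,0,0,0],
)

```text
clock: 15.5
position: [481.7, 10.1, -17.5]
eef_rot: [0.028, 1.0, 0.0, -0.002]
ft_force: [-9.8, 0.3, 7.3]
grip_width: 0.0
```

```bash
python3 - <<'E'
from h import *
s=ctrl.read_state();print(s['position'],s['ft_force'],s['torque'])
im2=snap('scene','s15');im=snap('top','t15')
cv2.imwrite('pics/k9.png',np.hstack([cv2.resize(im2[180:240,300:360],(390,390),interpolation=cv2.INTER_CUBIC),cv2.resize(im[155:215,310:370],(390,390),interpolation=cv2.INTER_CUBIC)]))
E
```

```text
[481.71980162  10.14575887 -17.51991564] [-9.8391158   0.27463962  7.34580133] [0.03035831 1.65405282 0.03125105]
```

View pics/k9.png

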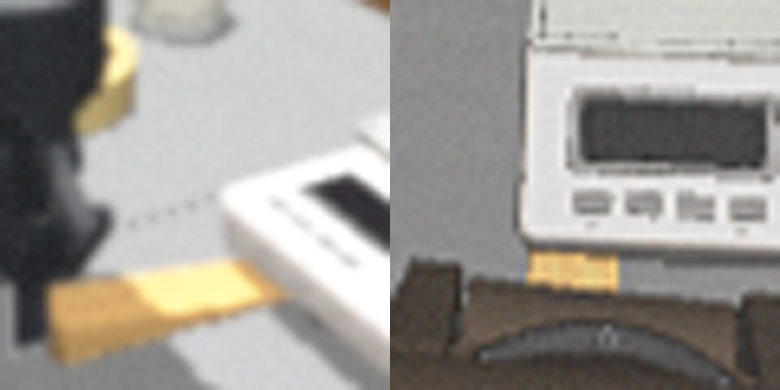

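Request:
jog_arm(
  offset=[
    [0,0,-0.0007],
    [0,0,0],
    [0,0,0],
  ],
  dr=[
    [0,0,0],
    [0,0,0],
    [0,0,0],
  ],
  grip=[0,0,0],
)

```text
clock: 15.9
position: [482.1, 10.1, -17.0]
eef_rot: [0.028, 1.0, 0.0, -0.002]
ft_force: [-7.8, 0.5, 0.6]
grip_width: 0.0
```

Request:
jog_arm(
  offset=[
    [-0.0005,0,-0.0002],
    [-0.0005,0,-0.0002],
    [0,0,0],
  ],
  dr=[
    [0,0,0],
    [0,0,0],
    [0,0,0],
  ],
  grip=[0,0,0],
)

```text
clock: 16.2
position: [482.8, 10.1, -16.7]
eef_rot: [0.028, 1.0, 0.0, -0.003]
ft_force: [-7.3, 0.7, 0.1]
grip_width: 0.1
```

Request:
jog_arm(
  offset=[
    [-0.0005,0,-0.0001],
    [-0.0005,0,-0.0001],
    [-0.0005,0,-0.0001],
    [-0.0005,0,-0.0001],
    [0,0,0],
  ],
  dr=[
    [0,0,0],
    [0,0,0],
    [0,0,0],
    [0,0,0],
    [0,0,0],
  ],
  grip=[0,0,0,0,0],
)

```text
clock: 16.7
position: [484.1, 10.1, -16.5]
eef_rot: [0.028, 1.0, 0.0, -0.003]
ft_force: [-11.5, 0.7, 0.9]
grip_width: -0.3
```

```bash
python3 - <<'E'
from h import *
s=ctrl.read_state();print(s['position'],s['ft_force'],s['torque'])
im2=snap('scene','s16');im=snap('top','t16')
cv2.imwrite('pics/l1.png',np.hstack([cv2.resize(im2[180:240,300:360],(390,390),interpolation=cv2.INTER_CUBIC),cv2.resize(im[155:215,310:370],(390,390),interpolation=cv2.INTER_CUBIC)]))
for a,b,r in(('t8','t16',np.s_[96:176,328:420]),('s9','s16',np.s_[190:255,350:450])):
  g=[cv2.cvtColor(cv2.imread(f'pics/{n}.png'),cv2.COLOR_BGR2GRAY).astype(np.float32)[r] for n in(a,b)]
  print(cv2.phaseCorrelate(g[0],g[1]))
E
```

```text
[484.06583634  10.08527119 -16.50283216] [-11.52109392   0.69060821   0.86584719] [ 0.17571078  1.78107274 -0.03533848]
((0.026907268990271405, 0.01262361825385483), 0.9660180661827326)
((0.0056081782671029146, -0.05728428139408237), 1.0006766086154515)
```

View pics/l1.png

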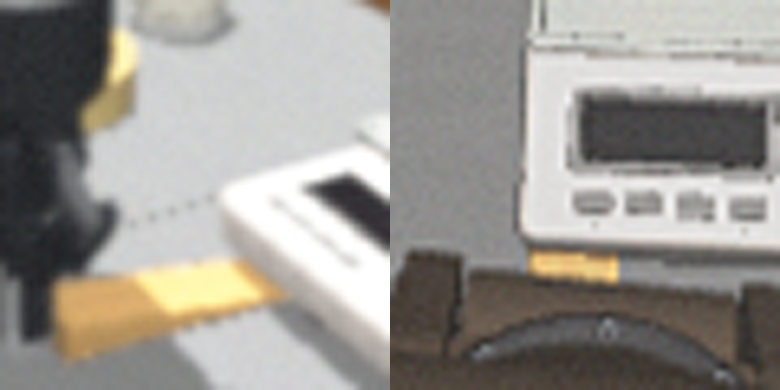

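Request:
jog_arm(
  offset=[
    [0.004,0,0],
    [0.006,0,0],
    [0,0,0],
    [0,0,0],
  ],
  dr=[
    [0,0,0],
    [0,0,0],
    [0,-5,0],
    [0,0,0],
  ],
  grip=[0,0,0,0],
)

```text
clock: 17.2
position: [475.6, 10.4, -15.9]
eef_rot: [0.029, 0.999, -0.001, 0.044]
ft_force: [-1.2, -0.8, -0.8]
grip_width: 0.3
```

```bash
python3 - <<'E'
from h import *
s=ctrl.read_state();print(s['position'],s['ft_force'],R.from_quat(s['eef_rot']).as_matrix().round(3)[:,2])
im2=snap('scene','s17');im=snap('top','t17')
cv2.imwrite('pics/l2.png',np.hstack([cv2.resize(im2[180:240,290:350],(480,480),interpolation=cv2.INTER_CUBIC),cv2.resize(im[155:215,325:365],(320,480),interpolation=cv2.INTER_CUBIC)]))
p=s['position'];print((proj('scene',[[p[0],p[1],z] for z in (0,5,10,15,30)])-[290,180])*8)
E
```

```text
[475.57639933  10.42456216 -15.86931119] [-1.17002131 -0.75045876 -0.84820034] [ 0.087 -0.005 -0.996]
[[ 92.56867983 435.92203675]
 [ 92.23101221 423.8297185 ]
 [ 91.89210239 411.68481203]
 [ 91.55194518 399.48702887]
 [ 90.52393725 362.57351079]]
```

View pics/l2.png

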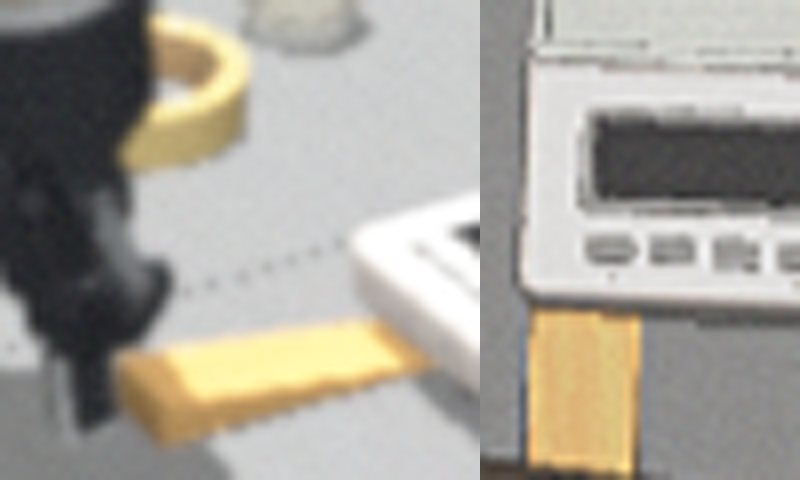

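```bash
python3 - <<'E'
from h import *
f=lambda u,v,z: onz('scene',290+u/8-.4,180+v/8-.4,z).round(1)
print(f(165,447,0),f(172,408,19.5),f(118,355,19.5))
g=lambda u,v,z: onz('top',325+(u-480)/8-.4,155+v/8-.4,z).round(1)
print(g(528,310,7),g(641,315,7),g(528,462,10),g(633,472,10))
E
```

```text
[493.4  -6.8   0. ] [492.8 -12.9  19.5] [494.7  27.1  19.5]
[597.1  22.    7. ] [594.9 -14.6   7. ] [546.4  23.   10. ] [542.7 -10.6  10. ]
```

Request:
jog_arm(
  offset=[
    [0,0,0.0035],
    [-0.002,0,0],
    [-0.002,0,0],
    [-0.002,0,0],
    [0,0,0],
  ],
  dr=[
    [0,0,0],
    [0,0,0],
    [0,0,0],
    [0,0,0],
    [0,0,0],
  ],
  grip=[0,0,0,0,0],
)

```text
clock: 17.8
position: [483.9, 9.8, -18.8]
eef_rot: [0.028, 0.999, -0.001, 0.044]
ft_force: [-0.3, -0.2, -0.4]
grip_width: -0.2
```

Request:
jog_arm(
  offset=[
    [-0.001,0,0],
    [-0.001,0,0],
    [0,0,0],
  ],
  dr=[
    [0,0,0],
    [0,0,0],
    [0,0,0],
  ],
  grip=[0,0,0],
)

```text
clock: 18.1
position: [485.5, 9.8, -18.7]
eef_rot: [0.028, 0.999, -0.001, 0.044]
ft_force: [0.5, 0.1, 0.2]
grip_width: -0.3
```

Request:
jog_arm(
  offset=[
    [-0.001,0,0],
    [-0.001,0,0],
    [0,0,0],
  ],
  dr=[
    [0,0,0],
    [0,0,0],
    [0,0,0],
  ],
  grip=[0,0,0],
)

```text
clock: 18.4
position: [486.4, 9.8, -18.7]
eef_rot: [0.028, 0.999, -0.001, 0.043]
ft_force: [-4.9, -0.6, 1.0]
grip_width: -0.2
```

Request:
jog_arm(
  offset=[
    [-0.0005,0,0],
    [-0.0005,0,0],
    [0,0,0],
  ],
  dr=[
    [0,0,0],
    [0,0,0],
    [0,0,0],
  ],
  grip=[0,0,0],
)

```text
clock: 18.7
position: [486.5, 9.8, -18.7]
eef_rot: [0.028, 0.999, -0.001, 0.042]
ft_force: [-8.3, -0.7, 3.2]
grip_width: 0.2
```

Request:
jog_arm(
  offset=[
    [-0.0005,0,0],
    [-0.0005,0,0],
    [0,0,0],
  ],
  dr=[
    [0,0,0],
    [0,0,0],
    [0,0,0],
  ],
  grip=[0,0,0],
)

```text
clock: 19.0
position: [486.5, 9.8, -18.7]
eef_rot: [0.028, 0.999, -0.001, 0.041]
ft_force: [-12.6, -1.7, 5.2]
grip_width: 0.3
```

Request:
jog_arm(
  offset=[
    [0,0,-0.0005],
    [0,0,0],
    [0,0,0],
  ],
  dr=[
    [0,0,0],
    [0,0,0],
    [0,0,0],
  ],
  grip=[0,0,0],
)

```text
clock: 19.3
position: [486.6, 9.9, -18.4]
eef_rot: [0.028, 0.999, -0.001, 0.041]
ft_force: [-10.5, -0.1, 0.9]
grip_width: 0.1
```

Request:
jog_arm(
  offset=[
    [-0.0005,0,-0.0002],
    [0,0,0],
    [0,0,0],
  ],
  dr=[
    [0,0,0],
    [0,0,0],
    [0,0,0],
  ],
  grip=[0,0,0],
)

```text
clock: 19.6
position: [486.9, 10.0, -18.3]
eef_rot: [0.028, 0.999, -0.001, 0.04]
ft_force: [-10.4, 0.7, 0.3]
grip_width: 0.0
```

Request:
jog_arm(
  offset=[
    [-0.0005,0,-0.0002],
    [0,0,0],
    [0,0,0],
  ],
  dr=[
    [0,0,0],
    [0,0,0],
    [0,0,0],
  ],
  grip=[0,0,0],
)

```text
clock: 19.9
position: [487.2, 9.9, -18.1]
eef_rot: [0.028, 0.999, -0.001, 0.04]
ft_force: [-11.2, -0.3, -0.3]
grip_width: -0.3
```

Request:
jog_arm(
  offset=[
    [-0.0005,0,0],
    [-0.0005,0,0],
    [-0.0005,0,0],
    [0,0,0],
  ],
  dr=[
    [0,0,0],
    [0,0,0],
    [0,0,0],
    [0,0,0],
  ],
  grip=[0,0,0,0],
)

```text
clock: 20.3
position: [488.5, 9.9, -18.0]
eef_rot: [0.028, 0.999, -0.001, 0.04]
ft_force: [-12.5, 0.3, 0.4]
grip_width: -0.2
```

```bash
python3 - <<'E'
from h import *
s=ctrl.read_state();print(s['position'],s['ft_force'],s['torque'])
im2=snap('scene','s18');im=snap('top','t18')
for a,b,r in(('t8','t18',np.s_[96:176,328:420]),('s9','s18',np.s_[190:255,350:450])):
  g=[cv2.cvtColor(cv2.imread(f'pics/{n}.png'),cv2.COLOR_BGR2GRAY).astype(np.float32)[r] for n in(a,b)]
  print(cv2.phaseCorrelate(g[0],g[1]))
cv2.imwrite('pics/l3.png',np.hstack([cv2.resize(im2[180:240,290:350],(480,480),interpolation=cv2.INTER_CUBIC),cv2.resize(im[155:215,325:365],(320,480),interpolation=cv2.INTER_CUBIC)]))
E
```

```text
[488.45052647   9.88792869 -18.00078004] [-12.45664435   0.2965757    0.39487038] [ 0.12921856  2.08647588 -0.02774367]
((-0.09553500043301, 0.029362726223688185), 0.9546134380002816)
((0.03799069882384032, -0.06632928001269534), 1.0030226532618205)
```

View pics/l3.png

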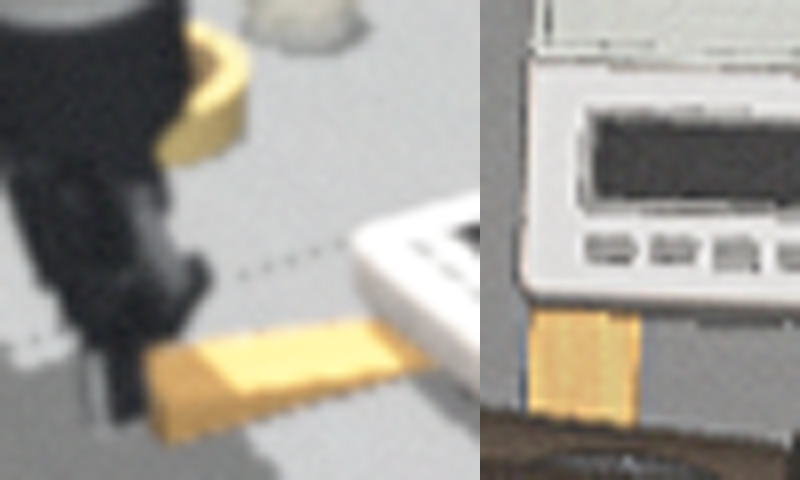

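Request:
jog_arm(
  offset=[
    [-0.0005,0,0],
    [-0.0005,0,-0.0002],
    [-0.0005,0,0],
    [-0.0005,0,-0.0002],
    [0,0,0],
  ],
  dr=[
    [0,0,0],
    [0,0,0],
    [0,0,0],
    [0,0,0],
    [0,0,0],
  ],
  grip=[0,0,0,0,0],
)

```text
clock: 20.9
position: [490.3, 9.8, -17.5]
eef_rot: [0.028, 0.999, -0.001, 0.04]
ft_force: [-12.3, 0.6, 0.3]
grip_width: -0.5
```

```bash
python3 - <<'E'
from h import *
s=ctrl.read_state();print(s['position'],s['ft_force'])
print(R.from_quat(s['eef_rot']).as_matrix().round(4)[:,2])
E
```

```text
[490.29918057   9.79043143 -17.45422241] [-12.31904103   0.59065903   0.3082719 ]
[ 0.0797 -0.004  -0.9968]
```

Request:
jog_arm(
  offset=[
    [-0.0007,0,0],
    [-0.0007,0,-0.0001],
    [-0.0007,0,0],
    [-0.0007,0,-0.0001],
    [-0.0007,0,0],
    [0,0,0],
  ],
  dr=[
    [0,0,0],
    [0,0,0],
    [0,0,0],
    [0,0,0],
    [0,0,0],
    [0,0,0],
  ],
  grip=[0,0,0,0,0,0],
)

```text
clock: 21.5
position: [493.8, 9.6, -17.0]
eef_rot: [0.028, 0.999, -0.001, 0.04]
ft_force: [-12.4, 0.6, -0.6]
grip_width: 0.2
```

```bash
python3 - <<'E'
from h import *
s=ctrl.read_state();print(s['position'],s['ft_force'])
im2=snap('scene','s19');im=snap('top','t19')
for a,b,r in(('t8','t19',np.s_[96:176,328:420]),('s9','s19',np.s_[190:255,350:450])):
  g=[cv2.cvtColor(cv2.imread(f'pics/{n}.png'),cv2.COLOR_BGR2GRAY).astype(np.float32)[r] for n in(a,b)]
  print(cv2.phaseCorrelate(g[0],g[1]))
cv2.imwrite('pics/l4.png',np.hstack([cv2.resize(im2[180:240,290:350],(480,480),interpolation=cv2.INTER_CUBIC),cv2.resize(im[155:215,325:365],(320,480),interpolation=cv2.INTER_CUBIC)]))
E
```

```text
[493.8472472    9.57505977 -16.96322692] [-12.44543215   0.55834666  -0.58728086]
((0.005680134135467085, -0.0791438201606951), 0.9231666110455989)
((0.012257370324753936, -0.13344124740397945), 0.9849891659948561)
```

View pics/l4.png

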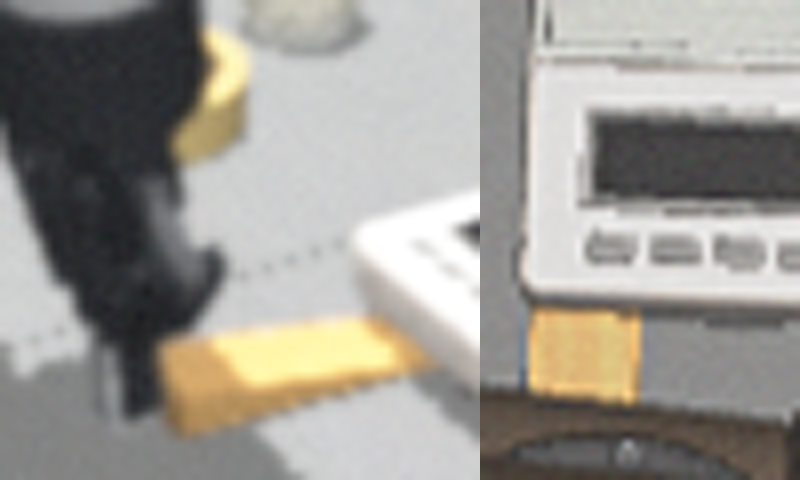

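Request:
jog_arm(
  offset=[
    [-0.0008,0,0],
    [-0.0008,0,-0.0001],
    [-0.0008,0,0],
    [-0.0008,0,-0.0001],
    [-0.0008,0,0],
    [-0.0008,0,0],
    [0,0,0],
  ],
  dr=[
    [0,0,0],
    [0,0,0],
    [0,0,0],
    [0,0,0],
    [0,0,0],
    [0,0,0],
    [0,0,0],
  ],
  grip=[0,0,0,0,0,0,0],
)

```text
clock: 22.3
position: [498.7, 9.3, -16.4]
eef_rot: [0.028, 0.999, -0.001, 0.04]
ft_force: [-11.9, -0.0, -0.7]
grip_width: -0.1
```

```bash
cat >> h.py <<'E'
def bubble(im,verbose=True):
    c=im[168:192,382:408].astype(np.float32)
    hsv=cv2.cvtColor(im,cv2.COLOR_BGR2HSV)[168:192,382:408].astype(np.float32)
    # dial mask: yellowish
    yel=(hsv[...,1]>45)
    ys,xs=np.nonzero(yel)
    hull=cv2.convexHull(np.c_[xs,ys].astype(np.int32)); (cx,cy),r=cv2.minEnclosingCircle(hull)
    M=cv2.moments(hull); dx,dy=M['m10']/M['m00'],M['m01']/M['m00']
    Y,X=np.mgrid[:c.shape[0],:c.shape[1]]
    ins=(X-dx)**2+(Y-dy)**2<6.8**2
    w=np.clip(c[...,0]-175,0,None)*ins  # blue channel high = white
    b=(np.array([(w*X).sum(),(w*Y).sum()])/max(w.sum(),1e-6))
    o=onz('top',382+dx,168+dy,52);p=onz('top',382+b[0],168+b[1],52)
    return (dx+382,dy+168,r),(b+[382,168]),(p-o)[:2]
E
python3 - <<'E'
from h import *
s=ctrl.read_state();print(s['position'],s['ft_force'])
im2=snap('scene','s20');im=snap('top','t20')
for n in('t0','top0','t8','t10','t19','t20'):
    q=cv2.imread(f'pics/{n}.png')
    if q is not None: print(n,bubble(q))
for a,b,r in(('t8','t20',np.s_[96:176,328:420]),('s9','s20',np.s_[190:255,350:450])):
  g=[cv2.cvtColor(cv2.imread(f'pics/{n}.png'),cv2.COLOR_BGR2GRAY).astype(np.float32)[r] for n in(a,b)]
  print(cv2.phaseCorrelate(g[0],g[1]))
cv2.imwrite('pics/l5.png',cv2.resize(im[165:195,378:411],None,fx=16,fy=16,interpolation=cv2.INTER_CUBIC))
print(cv2.imread('pics/top0.png')[170:190:2,384:406:2,0])
E
```

```text
[498.72845377   9.29387217 -16.35017789] [-11.85859068  -0.04935859  -0.6507425 ]
top0 ((394.3852065321806, 179.7963496637848, 7.87113094329834), array([397.80995475, 176.36199095]), array([ 8.7908428 , -9.04827376]))
t8 ((394.3852065321806, 179.7963496637848, 7.87113094329834), array([397.83037975, 176.26835443]), array([ 9.03353287, -9.11130103]))
t10 ((394.46285714285716, 179.6704761904762, 7.905794143676758), array([397.78132118, 176.39635535]), array([ 8.37910785, -8.76129319]))
t19 ((394.56130268199234, 179.57471264367817, 7.905794143676758), array([398.08913043, 176.15434783]), array([ 8.7525299 , -9.30838099]))
t20 ((394.7315891472868, 179.2674418604651, 7.7952423095703125), array([398.09684211, 176.14947368]), array([ 7.97447239, -8.86293409]))
((0.1487491785362991, 0.020605100826657008), 0.8507921651005745)
((0.016686576578479162, -0.10768229101049087), 0.9691857737965054)
[[202 199 200 206 201 164 205 204 202 201 201]
 [199 196 206 151 142 144 153 177 178 201 200]
 [199 208 173 133 156 150 150  94 147 171 201]
 [202 155 139 144 153 105 115 215 107 184 204]
 [209 185 145 150 111 152 115 147 135 112 202]
 [215 182 143 155 149 150 153 107 150 117 204]
 [207 184 145 155 102 122 148 149 147 117 205]
 [203  99 143 149 153 151 150 145 147 155 205]
 [201 210 120 156 148 151 149 114 172 185 198]
 [200 199 209 144  98 161 119 132 188 200 202]][ WARN:0@3.244] global loadsave.cpp:275 findDecoder imread_('pics/t0.png'): can't open/read file: check file path/integrity
```

View pics/l5.png

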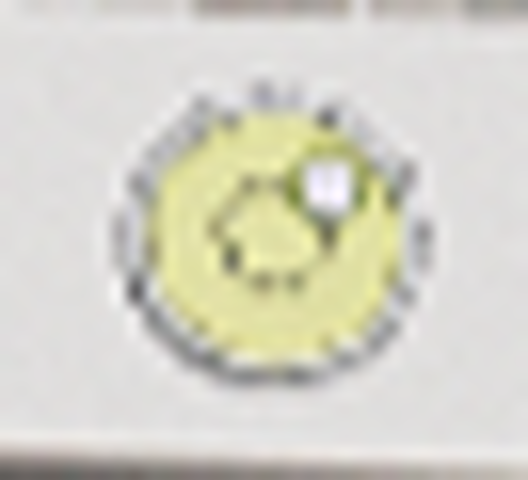

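Request:
jog_arm(
  offset=[
    [-0.0008,0,0],
    [-0.0008,0,0],
    [-0.0008,0,0],
    [-0.0008,0,0],
    [-0.0008,0,0],
    [-0.0008,0,0],
    [0,0,0],
  ],
  dr=[
    [0,0,0],
    [0,0,0],
    [0,0,0],
    [0,0,0],
    [0,0,0],
    [0,0,0],
    [0,0,0],
  ],
  grip=[0,0,0,0,0,0,0],
)

```text
clock: 23.1
position: [503.6, 9.0, -16.0]
eef_rot: [0.028, 0.999, -0.001, 0.04]
ft_force: [-11.2, 0.3, -0.7]
grip_width: -0.1
```

```bash
cat > m.py <<'E'
from h import *
import sys
k=sys.argv[1]
s=ctrl.read_state();print(s['clock'],s['position'].round(2),s['ft_force'].round(1))
im2=snap('scene','s'+k);im=snap('top','t'+k)
print(bubble(im))
for a,b,r in(('t8','t'+k,np.s_[96:168,328:420]),('s9','s'+k,np.s_[190:255,350:450])):
  g=[cv2.cvtColor(cv2.imread(f'pics/{n}.png'),cv2.COLOR_BGR2GRAY).astype(np.float32)[r] for n in(a,b)]
  print(cv2.phaseCorrelate(g[0],g[1]))
cv2.imwrite('pics/m%s.png'%k,np.hstack([cv2.resize(im2[175:240,300:365],(390,390),interpolation=cv2.INTER_CUBIC),cv2.resize(im[150:210,325:345+60],(400,390),interpolation=cv2.INTER_CUBIC)]))
E
python3 m.py 21
```

```text
23.1 [503.59   9.02 -15.96] [-11.2   0.3  -0.7]
((394.7181729834791, 179.2798833819242, 7.78876256942749), array([397.59574468, 177.01519757]), array([ 5.77420533, -7.52772229]))
((-0.465210264882181, 0.22026350263148942), 0.4093693795579451)
((0.06839381062317784, -0.11881204605997908), 0.9849280330869886)
```

View pics/m21.png

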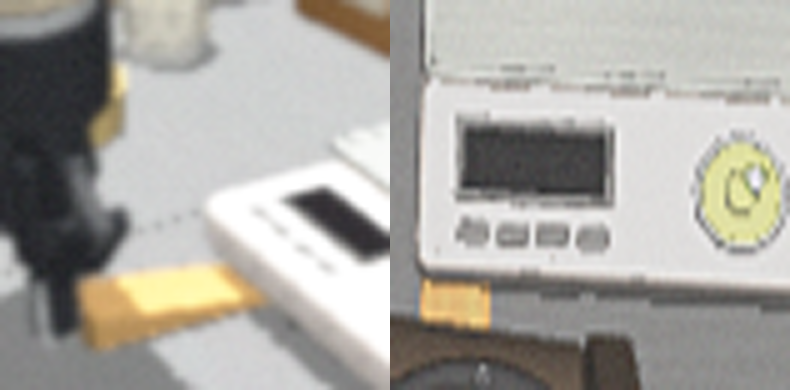

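Request:
jog_arm(
  offset=[
    [-0.0008,0,0],
    [-0.0008,0,0],
    [-0.0008,0,0],
    [-0.0008,0,0],
    [-0.0008,0,0],
    [-0.0008,0,0],
    [0,0,0],
    [0,0,0],
    [0,0,0],
    [0,0,0],
  ],
  dr=[
    [0,0,0],
    [0,0,0],
    [0,0,0],
    [0,0,0],
    [0,0,0],
    [0,0,0],
    [0,0,0],
    [0,0,0],
    [0,0,0],
    [0,0,0],
  ],
  grip=[0,0,0,0,0,0,0,0,0,0],
)

```text
clock: 24.2
position: [508.5, 8.7, -15.5]
eef_rot: [0.028, 0.999, -0.001, 0.04]
ft_force: [-10.0, 0.2, -2.0]
grip_width: 0.1
```

```bash
python3 m.py 22
```

```text
24.2 [508.48   8.73 -15.54] [-10.    0.2  -2. ]
((394.8430799220273, 179.18615984405457, 7.804693698883057), array([395.87706856, 178.27186761]), array([ 2.33449388, -2.71538209]))
((-0.4245753700727448, 0.014042000879634031), 0.4066995183626811)
((0.11084810361079889, -0.16553098657821153), 0.9468937423494127)
```

View pics/m22.png

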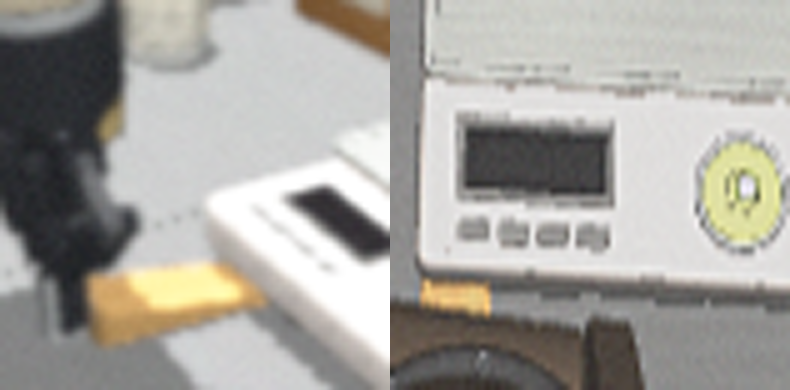

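Request:
jog_arm(
  offset=[
    [-0.0006,0,0],
    [-0.0006,0,0],
    [-0.0006,0,0],
    [-0.0006,0,0],
    [0,0,0],
    [0,0,0],
    [0,0,0],
  ],
  dr=[
    [0,0,0],
    [0,0,0],
    [0,0,0],
    [0,0,0],
    [0,0,0],
    [0,0,0],
    [0,0,0],
  ],
  grip=[0,0,0,0,0,0,0],
)

```text
clock: 25.0
position: [510.3, 8.7, -15.5]
eef_rot: [0.028, 0.999, -0.001, 0.04]
ft_force: [-12.5, 2.0, -1.9]
grip_width: -0.0
```

```bash
python3 m.py 23
```

```text
25.0 [510.29   8.66 -15.54] [-12.5   2.   -1.9]
((394.82943469785573, 179.2037037037037, 7.758573532104492), array([395.4558011 , 178.66298343]), array([ 1.37984601, -1.64304098]))
((-0.1738464548094143, 0.03695774920692685), 0.41203846630674823)
((0.148845369143487, -0.17662388465117118), 0.9696258139610291)
```

Request:
jog_arm(
  offset=[
    [-0.0005,0,0],
    [-0.0005,0,0],
    [-0.0005,0,0],
    [0,0,0],
    [0,0,0],
    [0,0,0],
  ],
  dr=[
    [0,0,0],
    [0,0,0],
    [0,0,0],
    [0,0,0],
    [0,0,0],
    [0,0,0],
  ],
  grip=[0,0,0,0,0,0],
)

```text
clock: 25.7
position: [511.1, 8.7, -15.6]
eef_rot: [0.028, 0.999, -0.001, 0.039]
ft_force: [-13.6, 0.8, -2.1]
grip_width: -0.1
```

```bash
python3 m.py 24;  python3 - <<'E'
from h import *
for n in range(3):
    im=np.asarray(ctrl.read_camera('top'));print(bubble(im)[2])
print(ctrl.read_state()['ft_force'])
E
```

```text
25.7 [511.11   8.67 -15.56] [-13.6   0.8  -2.1]
((394.86021505376345, 179.17302052785925, 7.804693698883057), array([395.13425926, 178.75462963]), array([ 1.07523416, -0.74045868]))
((-0.11213306944693358, -0.07068804798529271), 0.455656923353672)
((0.12143062023231721, -0.17063598648247336), 0.9539185207419926)
[ 0.93292855 -0.41799859]
[ 1.06556745 -0.66509894]
[ 1.01374836 -0.54106545]
[-13.94359208   1.19166107  -0.99834022]
```

View pics/m24.png

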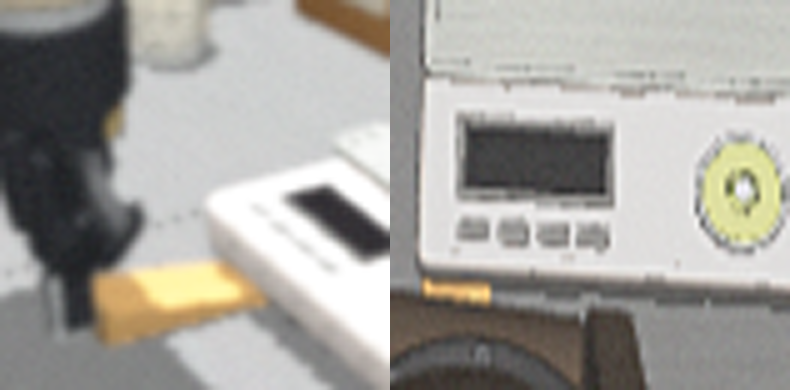

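Request:
jog_arm(
  offset=[
    [-0.0005,0,0],
    [-0.0005,0,0],
    [-0.0005,0,0],
    [0,0,0],
    [0,0,0],
    [0,0,0],
  ],
  dr=[
    [0,0,0],
    [0,0,0],
    [0,0,0],
    [0,0,0],
    [0,0,0],
    [0,0,0],
  ],
  grip=[0,0,0,0,0,0],
)

```text
clock: 26.55
position: [512.0, 8.7, -15.6]
eef_rot: [0.028, 0.999, -0.001, 0.038]
ft_force: [-16.7, 1.4, -2.5]
grip_width: 0.2
```

```bash
python3 m.py 25;  python3 - <<'E'
from h import *
for n in range(2):
    im=np.asarray(ctrl.read_camera('top'));print(bubble(im)[2], ctrl.read_state()['ft_force'])
E
```

```text
26.55 [512.03   8.67 -15.61] [-16.7   1.4  -2.5]
((394.8522837706511, 179.1603498542274, 7.835206508636475), array([395.01576577, 178.83783784]), array([ 0.83052642, -0.45037712]))
((0.8005669784017471, 0.03348755686148763), 0.476610416063556)
((0.18333612042960112, -0.20150218760964123), 0.9572746090094248)
[ 0.83756578 -0.42923987] [-16.39419813   0.46089435  -2.85080298]
[ 0.71822393 -0.43524756] [-16.01304552   1.35728237  -2.92998096]
```

Request:
jog_arm(
  offset=[
    [-0.0003,0,0],
    [-0.0003,0,0],
    [0,0,0],
    [0,0,0],
    [0,0,0],
  ],
  dr=[
    [0,0,0],
    [0,0,0],
    [0,0,0],
    [0,0,0],
    [0,0,0],
  ],
  grip=[0,0,0,0,0],
)

```text
clock: 27.25
position: [512.4, 8.6, -15.6]
eef_rot: [0.028, 0.999, -0.001, 0.038]
ft_force: [-17.3, 1.2, -3.2]
grip_width: 0.2
```

```bash
python3 m.py 26
```

```text
27.25 [512.38   8.65 -15.61] [-17.3   1.2  -3.2]
((394.821185617104, 179.18367346938777, 7.804693698883057), array([395.00686499, 178.9221968 ]), array([ 0.67140256, -0.49903078]))
((0.7268570660667208, -0.060622252372944274), 0.44673021089423587)
((0.15848379061915097, -0.18101573172889118), 0.9409654447767469)
```

Request:
jog_arm(
  offset=[
    [0,0,0.0005],
    [0.001,0,0],
    [0.002,0,0],
    [0.003,0,0],
    [0.01,0,0],
    [0.02,0,0],
    [0,0,-0.03],
    [0,0,-0.04],
    [0,0,0],
    [0,0,0],
  ],
  dr=[
    [0,0,0],
    [0,0,0],
    [0,0,0],
    [0,0,0],
    [0,0,0],
    [0,0,0],
    [0,0,0],
    [0,0,0],
    [0,0,0],
    [0,0,0],
  ],
  grip=[0,0,0,0,0,0,0,0,0,0],
)

```text
clock: 28.35
position: [476.0, 10.3, 52.8]
eef_rot: [0.028, 0.999, -0.001, 0.045]
ft_force: [0.8, 0.9, -0.2]
grip_width: 0.4
```

```bash
python3 m.py 27;  python3 - <<'E'
from h import *
for n in range(2):
    im=np.asarray(ctrl.read_camera('top'));print(bubble(im))
a=cv2.resize(im[165:195,378:411],None,fx=12,fy=12,interpolation=cv2.INTER_CUBIC)
b=cv2.resize(cv2.imread('pics/s27.png')[170:260,290:450],(640,360),interpolation=cv2.INTER_CUBIC)
b[:, :0]=0
cv2.imwrite('pics/n1.png',a);cv2.imwrite('pics/n2.png',b)
E
```

```text
28.35 [475.97  10.28  52.78] [ 0.8  0.9 -0.2]
((394.8426197458455, 179.18670576735093, 7.758573532104492), array([395.84987277, 178.32569975]), array([ 2.19717426, -2.64157791]))
((-0.33516677763783775, 0.16384978561472252), 0.40700304066693344)
((0.11859945819686857, -0.14140970540967146), 0.9497293096118503)
((394.82943469785573, 179.2037037037037, 7.758573532104492), array([395.8494898 , 178.33928571]), array([ 2.20553305, -2.67422514]))
((394.8357771260997, 179.20625610948193, 7.804693698883057), array([395.85347044, 178.37275064]), array([ 2.12539727, -2.6645602 ]))
```

View pics/n1.png

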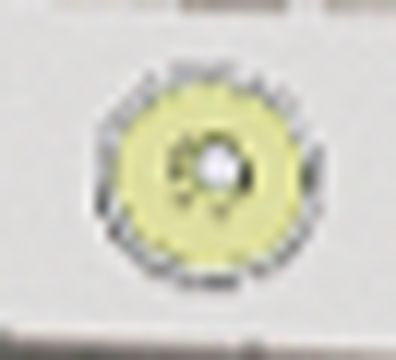

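View pics/n2.png

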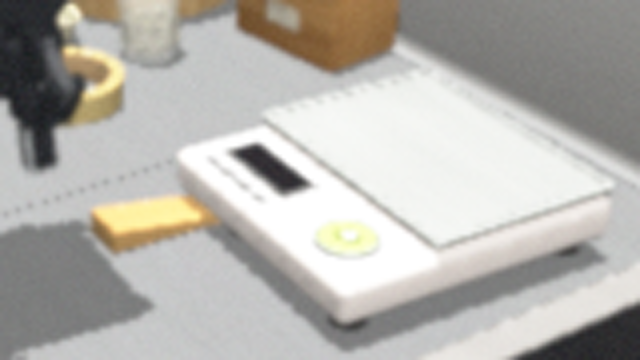

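View pics/t27.png

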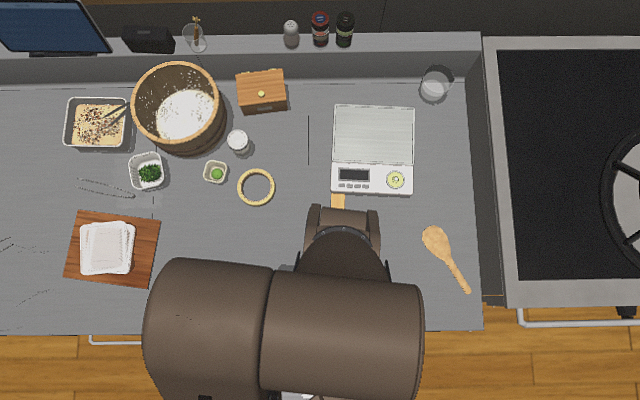

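Request:
jog_arm(
  offset=[
    [0,0,0.025],
    [0,0,0.025],
    [0,0,0.015],
    [0,0,0.008],
    [-0.008,0,0.0007],
    [-0.006,0,0.0005],
    [-0.004,0,0.0004],
    [0,0,0],
  ],
  dr=[
    [0,0,0],
    [0,0,0],
    [0,0,0],
    [0,0,0],
    [0,0,0],
    [0,0,0],
    [0,0,0],
    [0,0,0],
  ],
  grip=[0,0,0,0,0,0,0,0],
)

```text
clock: 29.35
position: [500.6, 8.9, -20.9]
eef_rot: [0.029, 0.999, -0.001, 0.044]
ft_force: [-0.4, -0.0, -0.5]
grip_width: -0.5
```

```bash
python3 m.py 28
```

```text
29.35 [500.58   8.87 -20.91] [-0.4 -0.  -0.5]
((394.84411764705885, 179.2264705882353, 7.745052337646484), array([395.8705036, 178.3381295]), array([ 2.26733892, -2.6930462 ]))
((-0.2908578291691839, 0.02165803008848144), 0.43313790223112814)
((0.11819673303421752, -0.17313938444646482), 0.9620673240555657)
```

View pics/m28.png

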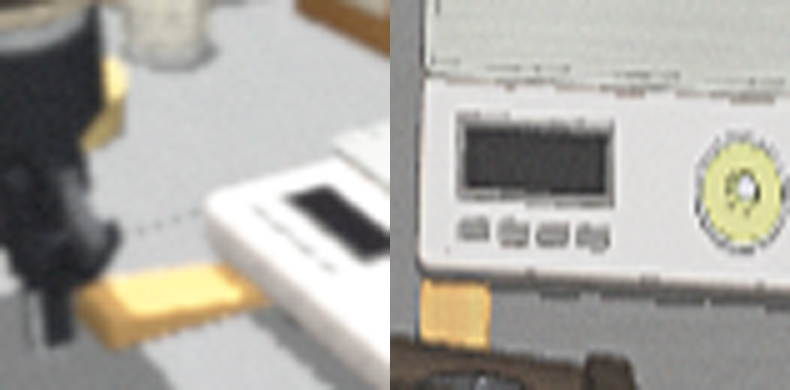

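Request:
jog_arm(
  offset=[
    [-0.0015,0,0.0001],
    [-0.0015,0,0.0001],
    [-0.0015,0,0.0001],
    [-0.001,0,0.0001],
    [-0.001,0,0.0001],
    [0,0,0],
  ],
  dr=[
    [0,0,0],
    [0,0,0],
    [0,0,0],
    [0,0,0],
    [0,0,0],
    [0,0,0],
  ],
  grip=[0,0,0,0,0,0],
)

```text
clock: 30.05
position: [506.6, 8.6, -20.8]
eef_rot: [0.028, 0.999, -0.001, 0.044]
ft_force: [-0.1, -0.3, 0.0]
grip_width: -0.0
```

Request:
jog_arm(
  offset=[
    [-0.001,0,0.0001],
    [-0.001,0,0.0001],
    [0,0,0],
  ],
  dr=[
    [0,0,0],
    [0,0,0],
    [0,0,0],
  ],
  grip=[0,0,0],
)

```text
clock: 30.35
position: [508.7, 8.5, -20.8]
eef_rot: [0.028, 0.999, -0.001, 0.044]
ft_force: [-0.4, 0.1, 0.7]
grip_width: -0.3
```

Request:
jog_arm(
  offset=[
    [-0.001,0,0.0001],
    [-0.001,0,0.0001],
    [0,0,0],
  ],
  dr=[
    [0,0,0],
    [0,0,0],
    [0,0,0],
  ],
  grip=[0,0,0],
)

```text
clock: 30.65
position: [510.7, 8.3, -20.8]
eef_rot: [0.028, 0.999, -0.001, 0.044]
ft_force: [-0.9, -0.2, 1.1]
grip_width: -0.5
```

Request:
jog_arm(
  offset=[
    [-0.0005,0,0],
    [-0.0005,0,0],
    [0,0,0],
  ],
  dr=[
    [0,0,0],
    [0,0,0],
    [0,0,0],
  ],
  grip=[0,0,0],
)

```text
clock: 30.95
position: [511.6, 8.3, -20.7]
eef_rot: [0.029, 0.999, -0.001, 0.044]
ft_force: [-0.4, -1.1, -0.2]
grip_width: 0.2
```

Request:
jog_arm(
  offset=[
    [-0.0005,0,0],
    [-0.0005,0,0],
    [0,0,0],
  ],
  dr=[
    [0,0,0],
    [0,0,0],
    [0,0,0],
  ],
  grip=[0,0,0],
)

```text
clock: 31.25
position: [512.0, 8.3, -20.7]
eef_rot: [0.028, 0.999, -0.001, 0.043]
ft_force: [-2.5, -0.4, 1.5]
grip_width: -0.1
```

Request:
jog_arm(
  offset=[
    [-0.0005,0,0],
    [-0.0005,0,-0.0001],
    [-0.0005,0,0],
    [-0.0005,0,-0.0001],
    [0,0,0],
  ],
  dr=[
    [0,0,0],
    [0,0,0],
    [0,0,0],
    [0,0,0],
    [0,0,0],
  ],
  grip=[0,0,0,0,0],
)

```text
clock: 31.75
position: [512.2, 8.3, -20.7]
eef_rot: [0.028, 0.999, -0.001, 0.041]
ft_force: [-9.7, -1.1, 2.7]
grip_width: -0.0
```

Request:
jog_arm(
  offset=[
    [-0.0005,0,0],
    [-0.0005,0,-0.0001],
    [0,0,0],
  ],
  dr=[
    [0,0,0],
    [0,0,0],
    [0,0,0],
  ],
  grip=[0,0,0],
)

```text
clock: 32.05
position: [512.3, 8.4, -20.7]
eef_rot: [0.028, 0.999, -0.001, 0.04]
ft_force: [-12.4, -0.4, 3.4]
grip_width: -0.0
```

Request:
jog_arm(
  offset=[
    [-0.0003,0,-0.0003],
    [0,0,0],
  ],
  dr=[
    [0,0,0],
    [0,0,0],
  ],
  grip=[0,0],
)

```text
clock: 32.25
position: [512.6, 8.5, -20.6]
eef_rot: [0.028, 0.999, -0.001, 0.04]
ft_force: [-11.2, 1.0, -1.2]
grip_width: 0.0
```

Request:
jog_arm(
  offset=[
    [-0.0004,0,0],
    [-0.0004,0,0],
    [0,0,0],
  ],
  dr=[
    [0,0,0],
    [0,0,0],
    [0,0,0],
  ],
  grip=[0,0,0],
)

```text
clock: 32.55
position: [513.0, 8.5, -20.6]
eef_rot: [0.028, 0.999, -0.001, 0.04]
ft_force: [-12.5, 1.1, -0.2]
grip_width: -0.3
```

Request:
jog_arm(
  offset=[
    [-0.0005,0,0.0001],
    [-0.0005,0,0],
    [-0.0005,0,0.0001],
    [-0.0005,0,0],
    [0,0,0],
    [0,0,0],
  ],
  dr=[
    [0,0,0],
    [0,0,0],
    [0,0,0],
    [0,0,0],
    [0,0,0],
    [0,0,0],
  ],
  grip=[0,0,0,0,0,0],
)

```text
clock: 33.15
position: [514.2, 8.5, -20.6]
eef_rot: [0.028, 0.999, -0.001, 0.039]
ft_force: [-15.9, 1.2, 3.2]
grip_width: 0.1
```

```bash
python3 m.py 29
```

```text
33.15 [514.17   8.5  -20.64] [-15.9   1.2   3.2]
((394.82943469785573, 179.2037037037037, 7.758573532104492), array([395.44692737, 178.68435754]), array([ 1.32471696, -1.61811716]))
((-0.12634414762018764, -0.014863807364690729), 0.4368731418141612)
((0.1381848032965891, -0.15400875893256938), 0.9747060010168287)
```

Request:
jog_arm(
  offset=[
    [0,0,-0.0003],
    [0,0,0],
    [-0.0005,0,0],
    [-0.0005,0,0],
    [0,0,0],
    [0,0,0],
  ],
  dr=[
    [0,0,0],
    [0,0,0],
    [0,0,0],
    [0,0,0],
    [0,0,0],
    [0,0,0],
  ],
  grip=[0,0,0,0,0,0],
)

```text
clock: 33.85
position: [515.2, 8.4, -20.6]
eef_rot: [0.028, 0.999, -0.001, 0.039]
ft_force: [-15.1, -0.3, -2.6]
grip_width: 0.0
```

```bash
python3 m.py 30
```

```text
33.85 [515.17   8.41 -20.55] [-15.1  -0.3  -2.6]
((394.8954635108481, 179.1094674556213, 7.804693698883057), array([395.11428571, 178.75952381]), array([ 0.89972774, -0.59315186]))
((0.7598496664102115, 0.04924109412082345), 0.46855852339002824)
((0.14856775731291094, -0.20962298154008607), 0.9605594518449572)
```

Request:
jog_arm(
  offset=[
    [0,0,0.0002],
    [-0.0005,0,0],
    [-0.0005,0,0],
    [0,0,0],
    [0,0,0],
  ],
  dr=[
    [0,0,0],
    [0,0,0],
    [0,0,0],
    [0,0,0],
    [0,0,0],
  ],
  grip=[0,0,0,0,0],
)

```text
clock: 34.45
position: [515.5, 8.5, -20.6]
eef_rot: [0.028, 0.999, -0.001, 0.038]
ft_force: [-17.4, 0.7, 1.9]
grip_width: 0.1
```

```bash
python3 m.py 31
```

```text
34.45 [515.45   8.45 -20.62] [-17.4   0.7   1.9]
((394.8581146744412, 179.16132167152574, 7.855081558227539), array([395.00456621, 178.84474886]), array([ 0.81573407, -0.40675043]))
((0.8302941685697434, 0.04231646092321739), 0.45869009224353013)
((0.13511537607234203, -0.1683196668929412), 0.9556403736273448)
```

Request:
jog_arm(
  offset=[
    [-0.0004,0,0],
    [-0.0004,0,-0.0001],
    [0,0,0],
    [0,0,0],
  ],
  dr=[
    [0,0,0],
    [0,0,0],
    [0,0,0],
    [0,0,0],
  ],
  grip=[0,0,0,0],
)

```text
clock: 34.95
position: [516.1, 8.4, -20.6]
eef_rot: [0.028, 0.999, -0.001, 0.038]
ft_force: [-17.3, 1.6, 0.2]
grip_width: -0.4
```

```bash
python3 m.py 32
```

```text
34.95 [516.13   8.44 -20.56] [-17.3   1.6   0.2]
((394.83042635658916, 179.16375968992247, 7.8514604568481445), array([394.9954023 , 178.83908046]), array([ 0.8360913 , -0.45439142]))
((0.7947983947151158, 0.1500427465014198), 0.48291815293055995)
((0.13277022287241635, -0.18608499180465543), 0.9555576782756382)
```

Request:
jog_arm(
  offset=[
    [-0.0004,0,0],
    [-0.0004,0,0],
    [0,0,0],
    [0,0,0],
  ],
  dr=[
    [0,0,0],
    [0,0,0],
    [0,0,0],
    [0,0,0],
  ],
  grip=[0,0,0,0],
)

```text
clock: 35.45
position: [516.5, 8.4, -20.6]
eef_rot: [0.028, 0.999, -0.001, 0.037]
ft_force: [-19.3, 1.2, 1.4]
grip_width: -0.1
```

```bash
python3 m.py 33
```

```text
35.45 [516.48   8.45 -20.58] [-19.3   1.2   1.4]
((394.83430799220275, 179.16666666666666, 7.804693698883057), array([394.98630137, 178.94520548]), array([ 0.56884175, -0.40937817]))
((0.756500547651072, -0.011285329588659465), 0.47823185556464726)
((0.15017584722323818, -0.19947251489115558), 0.9559266424179077)
```

Force is 19.3 N with the heel down and the bubble steady. I'll release and check.

Request:
jog_arm(
  offset=[
    [0.001,0,0],
    [0.002,0,0],
    [0.003,0,0],
    [0.01,0,0],
    [0.02,0,0],
    [0,0,-0.03],
    [0,0,0],
    [0,0,0],
    [0,0,0],
  ],
  dr=[
    [0,0,0],
    [0,0,0],
    [0,0,0],
    [0,0,0],
    [0,0,0],
    [0,0,0],
    [0,0,0],
    [0,0,0],
    [0,0,0],
  ],
  grip=[0,0,0,0,0,0,0,0,0],
)

```text
clock: 36.45
position: [483.7, 9.8, 7.2]
eef_rot: [0.029, 0.999, -0.001, 0.044]
ft_force: [-1.3, 0.9, -0.4]
grip_width: 0.1
```

```bash
python3 m.py 34;  python3 - <<'E'
from h import *
A=[]
for n in range(4):
    im=np.asarray(ctrl.read_camera('top'));A.append(im.astype(float));print(bubble(im)[2])
im=np.mean(A,0).astype(np.uint8);print(bubble(im))
for c in('top','scene'):
    for t in('bubble','level_ring'): print(c,t,[(np.round(x['point'],1).tolist(),round(x['score'],2)) for x in ctrl.landmark_of(c,t)][:2])
a=cv2.resize(im[165:195,378:411],None,fx=14,fy=14,interpolation=cv2.INTER_CUBIC)
cv2.imwrite('pics/n3.png',a)
E
```

```text
36.45 [483.74   9.85   7.22] [-1.3  0.9 -0.4]
((394.8542274052478, 179.17784256559767, 7.945858001708984), array([394.98588235, 178.90352941]), array([ 0.70664567, -0.36442098]))
((0.7211512590978089, 0.09012490035093634), 0.4693516436274405)
((0.17497643026800347, -0.19241479094407765), 0.936378739674886)
[ 0.60572301 -0.33865533]
[ 0.63257097 -0.38082856]
[ 0.51618649 -0.21274904]
[ 0.46119103 -0.19187695]
((394.8581146744412, 179.18172983479107, 7.945858001708984), array([394.99036145, 178.92771084]), array([ 0.65398636, -0.36349563]))
top bubble []
top level_ring [([623.0, -138.0, 50.6], 0.56), ([702.0, -90.8, 1.7], 0.16)]
scene bubble []
scene level_ring [([616.9, -138.9, 53.7], 0.69)]
```

View pics/n3.png

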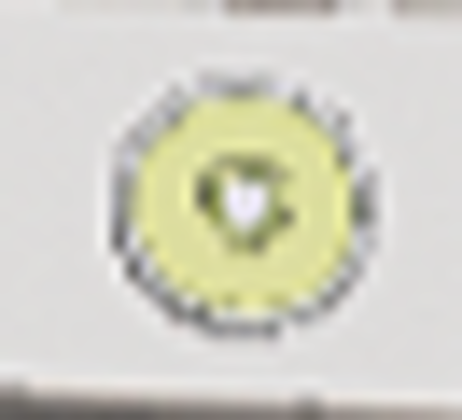

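View pics/m34.png

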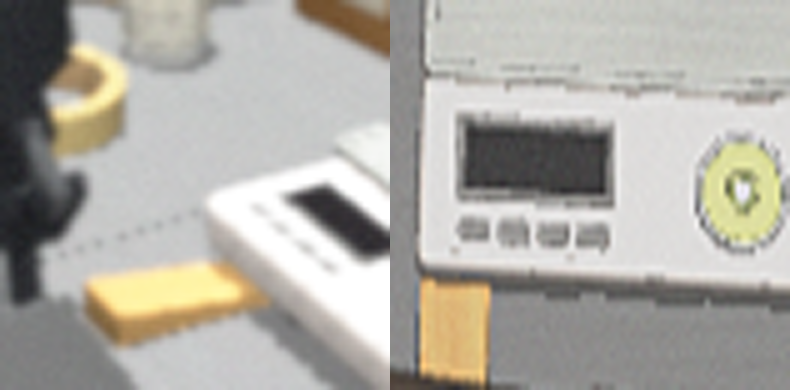

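```bash
python3 - <<'E'
from h import *
s=ctrl.read_state();print(s['clock'],s['ft_force'],s['qd'].max())
print(ctrl.close_job())
E
```

```text
36.95 [-0.17205676  0.16470121  0.93396518] 0.00013466399243122204
the job is handed in; nothing more can be done
None
```

The shim is under the front left foot with the hand clear, and I handed the job in at 37.0 s of the 67 s allowed. No verdict came back.

**What I did:** I gripped the shim near its thick end and set its nose under the foot. Then I let go and pushed its thick face with the closed fingers.
- The push ran at about 10–12 N while the corner rose, then climbed once the scale stood on all four feet. I stopped at 19.3 N.
- After my first release the bubble slid back to about 3 mm off centre, because the fingers had been lifting the shim's thick end. I pushed again with that end flat on the worktop.

**Last checks:**
- **Bubble:** after the final release it stayed about 0.5–0.8 mm from the ring's centre by my measurement. It also looked centred in the ring in the picture. It had barely moved over the last 1–1.5 mm of push, as expected with all four feet down.
- **Scale:** image comparison and the level's position showed it within about 1 mm of its start, and the hand never came near it.
- **Bystanders:** the tape, jar, dish and paddle looked undisturbed in a top view taken shortly before the final push.
- **Hand:** it touched nothing at the end, with the wrist force at the sensor's noise level.

**What disagreed or could not be checked:**
- **Tool height:** the reported height was about 29 mm lower than the cameras showed, so I set heights from the pictures. My first attempt to grip closed above the shim because of this.
- **Early resistance:** the shim met 7–12 N as soon as it touched the foot, much earlier than I expected from the task text.
- **Bubble detector:** the trained network did not find the bubble in the final pictures, so the bubble figures come from my own image measurement.
- **Forces under the scale:** I had no reading of the rear foot's load or of the force between shim and foot. I judged firmness only from the rise in push. It fell slightly short of the three-quarters rise: 19.3 N against about 21 N.

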